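Unload the clamped specimen plate onto the reading stage

ROBOT

A 7-joint arm with a two-finger parallel gripper is mounted at the origin on a cart in front of the work surface, level with it; the furniture and walls round the work are solid. World frame = base frame: x ahead of the robot, y to its left, z up, the work surface at z = 0. Lengths are in m, angles in rad, forces in N, time in s.
With the tool pointing down it reaches from about 0.4 to 0.75 m from the base axis. Payload 19.5 kg.
Tool frame: the origin (TCP) lies midway between the tips of the shut fingers; the grasp point (between the pads) lies 19 mm behind it; z points along the fingers, x is the direction in which the jaws open and shut, and the axes are right-handed (so a half turn about z gives the same grasp; the last joint's range is limited). The gripper opens to 85 mm and grips with 20 to 120 N. Pads are 22 mm wide; open, the fingers measure 114 mm over their backs; the gripper's body (76 mm by 85 mm) begins 54 mm behind the grasp point. The pads swing forward as they close: fully open they stand 13 mm farther back than shut.
Start: joints at [-1.247, 0.707, -0.028, 1.485, 0.022, 0.951, -0.075], TCP at [0.206, 0.537, 0.231] pointing down, gripper open.
Joint ranges: [-2.71, 2.71], [-0.32, 2.16], [-1.57, 1.52], [0, 2.45], [-1.46, 4.6], [0, 2.02], [-2.83, 2.83]. Speed limits (rad/s): [1.89, 1.89, 2.57, 2.57, 3.01, 3.01, 3.01].

INTERFACE

Orientations are given as a unit quaternion [x, y, z, w].
In Python, from plant import state, optics, job gives the robot as it stands.
- The arm moves only by the tool servo_tool, never from a script. Its argument "moves" is a list of rows, each a list of 7 numbers: the turn, a rotation vector about the tool's x, y, z in degrees, then the shift along the tool's x, y, z in mm, then the finger opening in mm, from 0 to 85.4. A call has 1 to 5 rows; each row is the pose to reach, as a shift and turn from the pose commanded when the call began, along the tool's axes at that moment; what a row does not reach only later rows make up. A row lasts 1/12 s, in which the tool goes at most 41.7 mm and 7.16 degrees, less where a joint would pass 70% of its speed; a pose out of reach is approached as far as the arm can. A call with a gripper value outside its range is refused whole. The fingers move at their own pace and stop on an object; "force" is the grip in N (left out, the last holds). Time passes only in rows, so rows that repeat a pose let the fingers close. It gives the time, the measured TCP pose, the force and the opening at its end, in the units of the state.
- state(): the state, without advancing time (a new reading comes with each control period).
- optics.read_camera(name): name is "side" or "top" or "wrist"; returns a dict with "frame" (480x640x3 uint8, red, green, blue), "z_map" (480x640 float32, m along the optical axis (not along the pixel's ray), 0 where there is no reading), "intrinsics" (3x3 intrinsics, pixels), "rvec" (rotation vector, rad) and "tvec" (3), from world to camera coordinates, as OpenCV has them. Camera axes: x right, y down, z forward; pixel columns grow to the right and rows downward; lengths in m; the calibration is good to about 2 mm. A picture is of the moment at which its call begins.
- job.sign_off(): hands the job in, once; it reports no verdict.
The state is a dict: "clock": time; "joints": joint angles; "dq": joint speeds; "joint_torque": joint torques, N m; "eef_pos": TCP position; "orientation": TCP orientation; "contact_force": force on the tool from outside, world axes, zero at the start; "wrist_torque": the same for the moment, N m; "grip_width": finger opening in m.
Only numpy, scipy, OpenCV 4.12 (cv2) and the standard library are available. Lean on these libraries where they do the work, as an engineer would, in place of code of your own. Each camera call takes 0.05 s, during which the arm holds its last target.

TASK

The black specimen plate is held on the sloping stand under the red hinged clamp bar. Swing the bar right back, slide the plate down the slope by its blue grip tab until it is clear of the bar and the grey keeper lips, and lay it the same way round, flat between the blue rails of the white reading stage, gently pushed fully home against the end stop. Then close the empty clamp bar fully, and leave the petri dish, beaker and timer where they stand.

Things in the scene. Friction and masses are not known exactly. Their poses are not given: they have to be found in the camera images.
- stand: Level foot of the sloping clamp stand, 160 x 110 mm, fixed to the bench. Origin: centre of its underside on the bench; x points horizontally from the low (robot) side to the high hinge side, y to the left, z up.
- deck: Sloping aluminium deck of the stand, 170 x 92 mm, tilted 25 degrees to face the robot, no stop at its low end (friction keeps the plate). Origin: centre of its top surface, 76 mm above the bench; x runs up the slope (low edge x = -85 mm, 40 mm above the bench), y left, z its outward normal. Grey side guides: inner faces y = +-35 mm, 9 mm high, x = -44 to +81 mm.
- keepers (a point): Point midway between the two grey keeper lips, which reach over the plate's side edges (deck x = 20 to 60 mm, in to y = +-27 mm, underside 9.5 mm above the deck) so that the plate cannot be lifted off; slid 40 mm or more down the slope from its start it is free.
- clamp_bar (a joint): Red clamp bar across the plate, hinged along y at the top of the deck. 0 = closed (it starts within 0.06 of that), grows as the bar is lifted up and away from the robot, end of travel 1.4 rad (80 degrees). Stiff hinge (about 0.25 N m, 2 to 4 N at the handle): it stays where it is left. Closed, its rubber foot stands in front of the plate's raised rib and blocks the plate.
- clamp_hinge (a point): Point on the hinge axis of the bar, half-way between its lugs; at x = 85 mm, z = 21 mm in the deck's frame.
- clamp_handle (a point): Middle of the bar's steel handle rod: 12 mm in diameter, 68 mm long along y, 59 mm clear between its two side wires; free all round in the middle. It is 107 mm from the hinge axis; closed it lies at x = -15 mm, z = 60 mm in the deck's frame, with 44 mm free between it and the red bar. Can be gripped across its diameter and rolls between the fingers as the bar swings.
- plate_tab (a point): Centre of the plate's upright blue grip tab: 10 mm thick along the plate's x, 44 mm wide (y), standing 36 mm proud of the plate's upper face (this point is 18 mm above that face). The tab stands square to the plate, so on the deck it leans 25 degrees with the deck's normal. Axes as the plate's: x towards the far (rib) end, z up out of the upper face.
- plate_center (a point): Middle of the black specimen plate, 130 mm long (x), 64 mm wide (y), 6 mm thick, about 0.12 kg; half-way through its thickness. Tab centre at x = -55 mm from here; a rib 8 mm thick and 10 mm high stands at x = +56 mm. It lies on the deck, its middle at x = -5 mm of the deck's frame.
- plate_far (a point): Middle of the far (rib) end of the plate at its underside: 65 mm from the middle along the plate's x. Axes as the plate's.
- stage: White reading stage, 160 mm long (x), 92 mm wide (y), top surface 10 mm above the bench, fixed. Origin: centre of its underside; x points towards its blue end stop, z up. Two blue side rails (inner faces at y = +-38 mm, 9 mm high) run from x = -48 to +72 mm. The blue block heater (fixed, 140 mm high) stands between the stand and the stage.
- stage_stop (a point): Foot of the stage's blue end stop: middle of its inner face, at the level of the stage's surface, x = 70 mm from the stage's centre. The stop is 14 mm high. The plate is home when its far end touches this face. Axes as the stage's.
- end_stop: Blue end stop across the far end of the stage, 92 x 10 x 14 mm, fixed to it. Origin: foot of its inner face, the same point as stage_stop; x points away from the plate.
- petri: Petri dish bystander, 61 mm across, 14 mm high; origin under its centre.
- beaker: Beaker with blue contents, bystander, 62 x 68 mm, 84 mm high; origin under its centre.
- timer: White bench timer, bystander, 58 x 66 mm, 18 mm high; origin under its centre.

How it is judged:
By the outcome, as a careful person would: the job done as asked, in the order asked, and still so for the second after the job is handed in, with the robot touching nothing.
It also fails if it takes over 72 s, if anything falls off the work surface, if the arm or the gripper's body presses on something with over 40 N, if the wrist force passes 120 N, or if a joint passes its speed limit or range.

## Working session

There is one attempt and no reset: what is moved stays moved. The work goes in short steps, Python scripts to look and compute and a tool call to move; the robot and the scene stay as the last step left them, time stands still between calls to the robot, and variables do not carry over. Pictures are saved under pics/ and viewed, and the job is handed in when it is done.

Besides the shell and the picture viewer there is one more tool, called after "Emit:" by a JSON object that holds its "op" and its "data", one argument or row to a line. servo_tool: Moves the arm, as the interface text tells. Its arguments: {"type":"object","properties":{"moves":{"type":"array"},"force":{"type":"number"}},"required":["moves"]}

```bash
ls; mkdir -p pics
python3 - <<'E'
from plant import state, optics, job
import cv2,numpy as np
s=state(); print(s)
for n in ["side","top","wrist"]:
    c=optics.read_camera(n); cv2.imwrite(f"pics/{n}0.png",c["frame"][:,:,::-1]); np.savez(f"pics/{n}0.npz",**c)
    R=cv2.Rodrigues(np.array(c["rvec"]))[0]; print(n,c["intrinsics"],-R.T@np.array(c["tvec"]).ravel(),R)
E
```

```text
pics
{'clock': 0.0, 'joints': array([-1.24671141,  0.70710032, -0.02761098,  1.48500047,  0.02201155,
        0.95088735, -0.07550259]), 'dq': array([ 2.46464050e-03,  1.22049622e-03, -3.91440040e-05, -6.52517755e-04,
       -3.93586973e-04, -9.51919660e-04,  1.89162123e-03]), 'joint_torque': array([-5.56262985e-04, -8.83199859e+01,  1.23436734e+00, -2.36176550e+01,
        1.68618135e-02,  6.28553811e-03,  1.01016347e-06]), 'eef_pos': array([0.20557988, 0.53671251, 0.23082871]), 'orientation': array([ 8.23918167e-01,  5.66708529e-01, -4.36019721e-04,  3.29181607e-04]), 'contact_force': array([ 1.1247937 , -0.51294602,  0.4984197 ]), 'wrist_torque': array([-0.02984106,  0.01072187,  0.04341275]), 'grip_width': 0.08534015539448968}
side [[590.4865642    0.         329.60447577]
 [  0.         590.4865642  239.37755553]
 [  0.           0.           1.        ]] [0.5045014  1.03814471 0.76196734] [[-0.99987976 -0.013236    0.00807895]
 [-0.01449621  0.61283218 -0.79008011]
 [ 0.00550646 -0.79010223 -0.61295036]]
top [[600.24227063   0.         323.75800047]
 [  0.         600.24227063 241.81727943]
 [  0.           0.           1.        ]] [0.44914057 0.20230448 1.31926849] [[ 0.01733421 -0.99964676  0.02014653]
 [-0.99829478 -0.01842706 -0.05538938]
 [ 0.05574106 -0.01915204 -0.99826156]]
wrist [[426.15636053   0.         312.99981648]
 [  0.         426.15636053 237.75485486]
 [  0.           0.           1.        ]] [0.14109657 0.56138668 0.3748553 ] [[ 3.57725708e-01  9.33826621e-01 -3.99146417e-04]
 [ 8.97525212e-01 -3.43701462e-01  2.76256762e-01]
 [ 2.57838732e-01 -9.91823897e-02 -9.61083785e-01]]
```

View pics/side0.png

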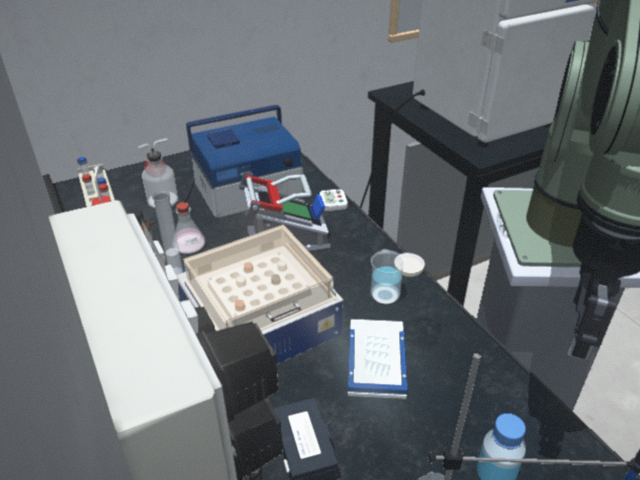

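View pics/top0.png

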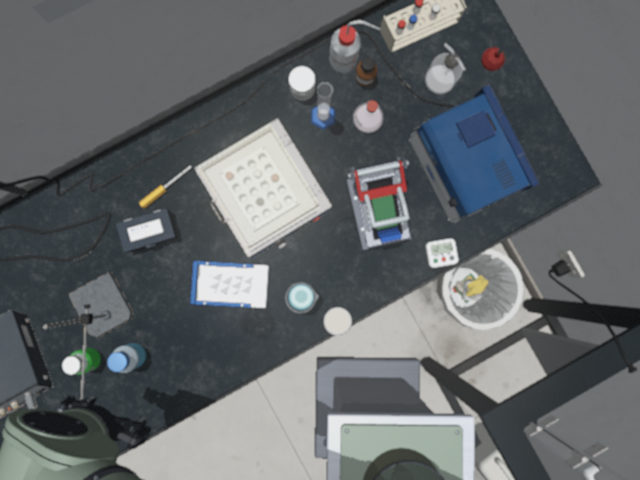

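View pics/wrist0.png

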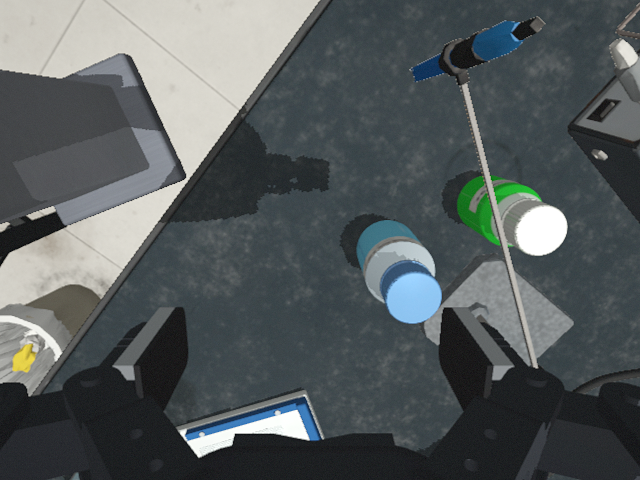

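```bash
cat > h.py <<'E'
import numpy as np,cv2
from scipy.spatial.transform import Rotation as Rn
class Cam:
    def __init__(s,c):
        s.K=np.array(c["intrinsics"]);s.R=cv2.Rodrigues(np.array(c["rvec"]))[0];s.t=np.array(c["tvec"]).ravel()
        s.C=-s.R.T@s.t; s.f=np.array(c["frame"]); s.z=np.array(c["z_map"])
    def ray(s,u,v): return s.R.T@np.linalg.inv(s.K)@np.array([u,v,1.])
    def plane(s,u,v,h):
        d=s.ray(u,v); return s.C+d*(h-s.C[2])/d[2]
    def cloud(s):
        v,u=np.mgrid[0:480,0:640]; p=np.stack([u,v,np.ones_like(u)],-1)@np.linalg.inv(s.K).T*s.z[...,None]
        return (p-s.t)@s.R
    def proj(s,X):
        p=s.K@(s.R@np.asarray(X)+s.t); return p[:2]/p[2]
def load(n): return Cam(np.load(n))
E
python3 - <<'E'
from h import *
t=load("pics/top0.npz");s=load("pics/side0.npz")
a=cv2.resize(t.f[150:260,335:465],None,fx=6,fy=5.4,interpolation=cv2.INTER_CUBIC)
cv2.imwrite("pics/c1.png",a[:,:,::-1])
a=cv2.resize(t.f[245:325,175:285],None,fx=7,fy=7,interpolation=cv2.INTER_CUBIC)
cv2.imwrite("pics/c2.png",a[:,:,::-1])
a=cv2.resize(s.f[160:260,225:355],None,fx=6,fy=6,interpolation=cv2.INTER_CUBIC)
cv2.imwrite("pics/c3.png",a[:,:,::-1])
E
```

```text
(no output)
```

View pics/c1.png

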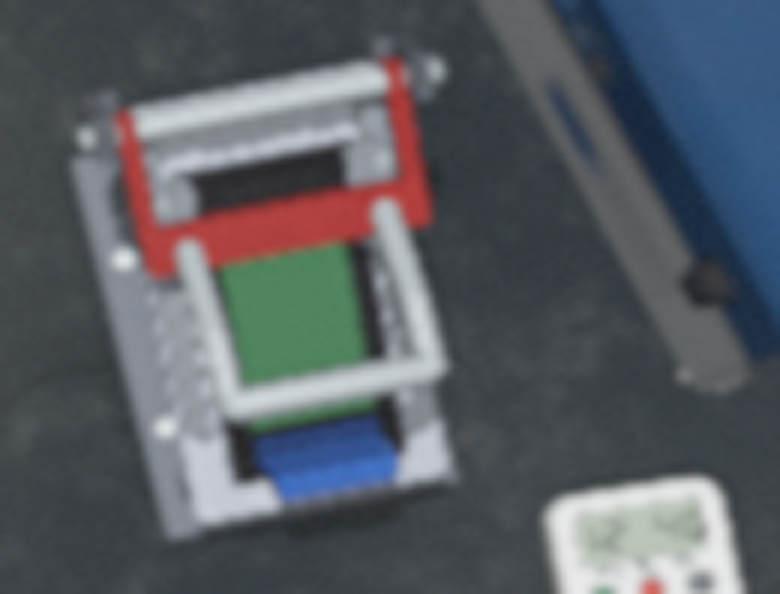

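View pics/c2.png

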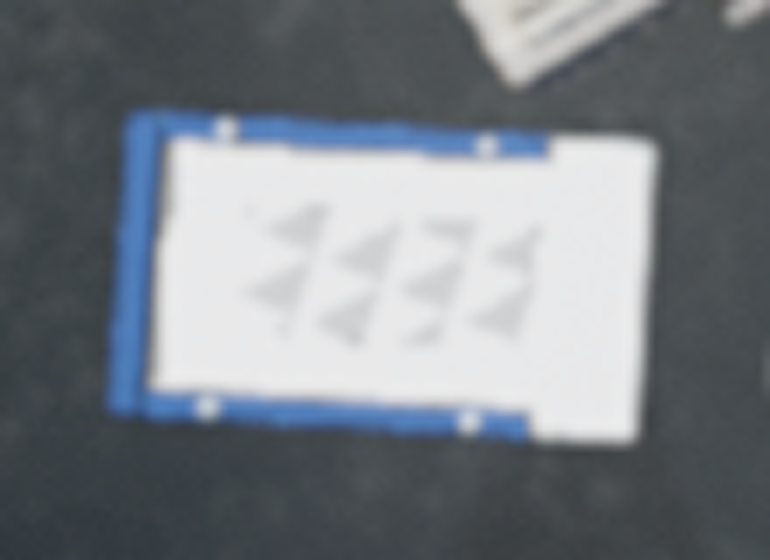

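View pics/c3.png

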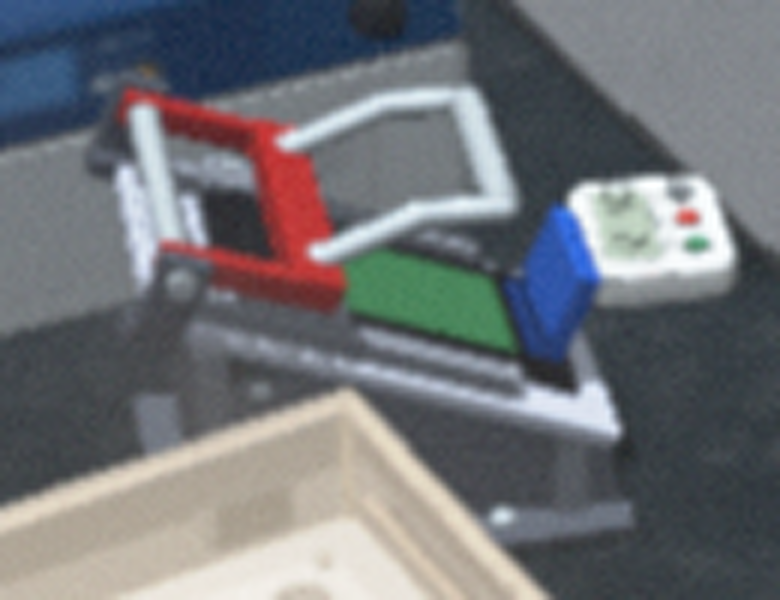

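Run:
```python
from h import *
np.set_printoptions(precision=4,suppress=True)
t=load("pics/top0.npz");s=load("pics/side0.npz")
# stage
def stage(cam,box,h):
    u0,v0,u1,v1=box; f=cam.f.astype(int)
    hsv=cv2.cvtColor(cam.f,cv2.COLOR_RGB2HSV)
    m=((f.min(2)>170)|((hsv[...,0]>95)&(hsv[...,0]<125)&(hsv[...,1]>120)&(hsv[...,2]>110))).astype(np.uint8)
    k=np.zeros_like(m);k[v0:v1,u0:u1]=m[v0:v1,u0:u1]
    cs=max(cv2.findContours(k,0,2)[0],key=cv2.contourArea)
    P=np.array([cam.plane(*(p[0]),h)[:2] for p in cs])
    r=cv2.minAreaRect((P*1000).astype(np.float32)); return r,cv2.boxPoints(r)
print(stage(t,(180,250,275,315),.012))
print(stage(s,(340,315,412,402),.012))
C=t.cloud();
hsv=cv2.cvtColor(t.f,cv2.COLOR_RGB2HSV)
def cen(cam,lo,hi,box,sm=120,vm=60):
    hsv=cv2.cvtColor(cam.f,cv2.COLOR_RGB2HSV);m=(hsv[...,0]>=lo)&(hsv[...,0]<=hi)&(hsv[...,1]>sm)&(hsv[...,2]>vm)
    k=np.zeros_like(m);u0,v0,u1,v1=box;k[v0:v1,u0:u1]=m[v0:v1,u0:u1]
    return k
g=cen(t,45,75,(345,160,420,250),90); P=C[g]; print("green",P.shape,P.mean(0))
c,_,V=0,0,np.linalg.svd(P-P.mean(0))[2]; print("normal",V[2]*np.sign(V[2,2]), np.degrees(np.arccos(abs(V[2,2]))), np.degrees(np.arctan2(V[2,1],V[2,0])))
b=cen(t,105,125,(365,215,410,240),150); print("blue",b.sum(),C[b].mean(0),C[b].min(0),C[b].max(0))
Cs=s.cloud()
g=cen(s,45,75,(270,190,330,230),90); P=Cs[g]; print("green s",P.shape,P.mean(0))
V=np.linalg.svd(P-P.mean(0))[2]; print("normal",V[2]*np.sign(V[2,2]), np.degrees(np.arccos(abs(V[2,2]))), np.degrees(np.arctan2(V[2,1],V[2,0])))
# low edge points of deck from top
for u,v in [(200,530),(455,475)]: print(t.plane(335+u/6,150+v/5.4,.04))
for u,v in [(235,405),(440,362)]: print("handle",t.plane(335+u/6,150+v/5.4,.124))
for u,v in [(275,498),(395,475),(258,440),(385,417)]: print("tab",t.plane(335+u/6,150+v/5.4,.09))
# lines
```

```text
(((425.71368408203125, 374.50958251953125), (150.5391082763672, 92.09928131103516), 88.09947967529297), array([[377.1931, 300.8086],
       [469.2417, 297.7542],
       [474.2342, 448.2105],
       [382.1856, 451.2649]], dtype=float32))
(((428.1441650390625, 376.7685241699219), (150.03648376464844, 93.39009094238281), 87.59217071533203), array([[378.3387, 303.7783],
       [471.6463, 299.8548],
       [477.9496, 449.7588],
       [384.642 , 453.6823]], dtype=float32))
green (413, 3) [0.591  0.0554 0.0828]
normal [-0.0299 -0.9918  0.124 ] 82.87714758905494 88.27194013349069
blue 187 [0.5367 0.0428 0.0787] [0.5257 0.0235 0.059 ] [0.5511 0.0654 0.0932]
green s (281, 3) [0.5798 0.0518 0.0734]
normal [-0.4161 -0.1147  0.9021] 25.568881980331486 15.409219317135648
[0.5088 0.0823 0.04  ]
[ 0.5323 -0.0086  0.04  ]
handle [0.5514 0.0791 0.124 ]
handle [0.5688 0.0107 0.124 ]
tab [0.5191 0.0614 0.09  ]
tab [0.5286 0.0203 0.09  ]
tab [0.5411 0.0675 0.09  ]
tab [0.5507 0.0239 0.09  ]
```

Run:
```python
from h import *
np.set_printoptions(precision=4,suppress=True)
t=load("pics/top0.npz");s=load("pics/side0.npz")
P=lambda u,v,h:t.plane(175+u/7-.43,245+v/7-.43,h)
print("free end",P(655,142,.01),P(637,441,.01))
print("stop outer top",P(128,113,.024),P(110,411,.024))
print("stop inner top", P(165,140,.024),P(147,390,.024))
print("rails inner far",P(165,140,.01),P(550,158,.01)," near",P(150,392,.019),P(530,412,.019))
a=cv2.resize(s.f[310:405,335:420],None,fx=6,fy=6,interpolation=cv2.INTER_CUBIC)
cv2.imwrite("pics/c4.png",a[:,:,::-1])
hsv=cv2.cvtColor(s.f,cv2.COLOR_RGB2HSV)
```

```text
free end [0.4698 0.2974 0.01  ] [0.3772 0.3008 0.01  ]
stop outer top [0.4756 0.458  0.024 ] [0.3845 0.4608 0.024 ]
stop inner top [0.4675 0.4464 0.024 ] [0.3911 0.4497 0.024 ]
rails inner far [0.4677 0.4491 0.01  ] [0.4643 0.3298 0.01  ]  near [0.3902 0.4497 0.019 ] [0.386  0.3332 0.019 ]
```

View pics/c4.png

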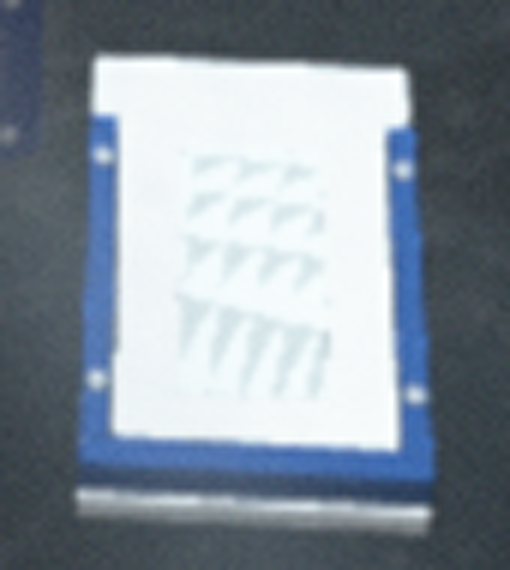

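```bash
cat >> h.py <<'E'
def Rt(yaw,tilt=0): 
    return Rn.from_euler('z',yaw,degrees=True)*Rn.from_euler('y',-tilt,degrees=True)*Rn.from_euler('x',180,degrees=True)
def rel(pos,yaw,tilt=0,s=None):
    from plant import state
    s=s or state(); R=Rn.from_quat(s["orientation"])
    d=R.inv().apply(np.asarray(pos)-s["eef_pos"])*1000
    r=(R.inv()*Rt(yaw,tilt)).as_rotvec(degrees=True)
    print("turn",r.round(2),"shift",d.round(1),"rows>=",max(np.linalg.norm(d)/41.7,np.linalg.norm(r)/7.16).round(1),"clock",round(s["clock"],2))
def grab(tag,names=("wrist",)):
    from plant import optics
    o=[]
    for n in names:
        c=optics.read_camera(n); cv2.imwrite(f"pics/{n}{tag}.png",c["frame"][:,:,::-1]); np.savez(f"pics/{n}{tag}.npz",**c); o.append(Cam(c))
    return o
E
python3 -c "
from h import *
rel([.545,.095,.30],14.3)"
```

```text
turn [3.000e-02 4.000e-02 5.474e+01] shift [-291.2  475.   -68.8] rows>= 13.5 clock 0.15
```

Emit:
{"op": "servo_tool", "data": {
  "moves": [
    [0, 0, 54.7, -291, 475, -69, 85],
    [0, 0, 54.7, -291, 475, -69, 85],
    [0, 0, 54.7, -291, 475, -69, 85],
    [0, 0, 54.7, -291, 475, -69, 85],
    [0, 0, 54.7, -291, 475, -69, 85]
  ]
}}

```text
clock: 0.57
eef_pos: [0.3324, 0.3713, 0.2571]
orientation: [0.959, 0.283, -0.0, -0.0]
contact_force: [0.7, 1.1, 0.0]
grip_width: 0.0852
```

```bash
python3 -c "
from h import *
rel([.545,.095,.30],14.3)"
```

```text
turn [-0.000e+00  1.000e-02  1.858e+01] shift [ 28.5 347.4 -42.9] rows>= 8.4 clock 0.57
```

Emit:
{"op": "servo_tool", "data": {
  "moves": [
    [0, 0, 18.6, 28, 347, -43, 85],
    [0, 0, 18.6, 28, 347, -43, 85],
    [0, 0, 18.6, 28, 347, -43, 85],
    [0, 0, 18.6, 28, 347, -43, 85],
    [0, 0, 18.6, 28, 347, -43, 85]
  ]
}}

```text
clock: 0.98
eef_pos: [0.4593, 0.208, 0.2827]
orientation: [0.992, 0.127, -0.0, 0.0]
contact_force: [-0.4, 0.2, 0.1]
grip_width: 0.085
```

```bash
python3 -c "
from h import *
rel([.545,.095,.30],14.3)"
```

```text
turn [0.01 0.01 0.31] shift [ 54.4 131.  -17.3] rows>= 3.4 clock 0.98
```

Emit:
{"op": "servo_tool", "data": {
  "moves": [
    [0, 0, 0.3, 54, 131, -17, 85],
    [0, 0, 0.3, 54, 131, -17, 85],
    [0, 0, 0.3, 54, 131, -17, 85],
    [0, 0, 0.3, 54, 131, -17, 85],
    [0, 0, 0.3, 54, 131, -17, 85]
  ]
}}

```text
clock: 1.4
eef_pos: [0.5457, 0.0923, 0.2994]
orientation: [0.993, 0.122, 0.0, 0.001]
contact_force: [0.1, 0.2, -0.5]
grip_width: 0.0851
```

```bash
python3 -c "
from h import *
grab(1)
rel([.545,.095,.30],14.3)"
```

```text
turn [ 0.03  0.02 -0.15] shift [ 0.5 -0.1 -0.8] rows>= 0.0 clock 1.45
```

View pics/wrist1.png

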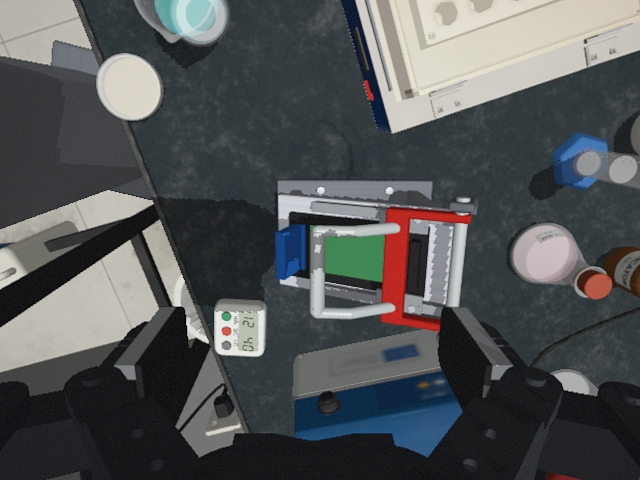

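Run:
```python
from h import *
np.set_printoptions(precision=4,suppress=True)
w=load("pics/wrist1.npz")
a=cv2.resize(w.f[170:340,265:485],None,fx=3.6,fy=3.5,interpolation=cv2.INTER_CUBIC)
cv2.imwrite("pics/c5.png",a[:,:,::-1])
C=w.cloud()
hsv=cv2.cvtColor(w.f,cv2.COLOR_RGB2HSV)
def mask(lo,hi,box,sm,vm=40):
    m=(hsv[...,0]>=lo)&(hsv[...,0]<=hi)&(hsv[...,1]>sm)&(hsv[...,2]>vm)
    k=np.zeros_like(m);u0,v0,u1,v1=box;k[v0:v1,u0:u1]=m[v0:v1,u0:u1];return k
g=mask(45,75,(310,220,400,300),90); g=cv2.erode(g.astype(np.uint8),np.ones((3,3)))>0
P=C[g];P=P[P[:,2]<.11]; V=np.linalg.svd(P-P.mean(0))[2][2];V*=np.sign(V[2]); print("green",P.mean(0),"tilt",np.degrees(np.arccos(V[2])),"yaw",np.degrees(np.arctan2(-V[1],-V[0])))
b=mask(100,125,(270,215,315,290),120); P=C[b]; print("tab",b.sum(),P.mean(0),P.max(0)); q=P[P[:,2]>.083]; print("tabtop",len(q),q.mean(0))
ys,xs=np.nonzero(b);print(cv2.minAreaRect(np.stack([xs,ys],1).astype(np.float32)))
r=C[245:300,312:325].reshape(-1,3); r=r[r[:,2]>.11]; print("rod",r.mean(0),r[:,2].max(),len(r)); 
V=np.linalg.svd(r[:,:2]-r[:,:2].mean(0))[2][0]; print("rod yaw",np.degrees(np.arctan2(V[0],-V[1])))
```

```text
green [0.5957 0.0505 0.0823] tilt 25.035678748044795 yaw 14.031436977960462
tab 1515 [0.5385 0.0417 0.0799] [0.5571 0.1599 0.4432]
tabtop 675 [0.5317 0.0406 0.0929]
((290.5, 251.0), (56.0, 31.0), 90.0)
rod [0.5614 0.0483 0.1355] 0.44324647058741595 693
rod yaw -165.8330079216266
```

View pics/c5.png

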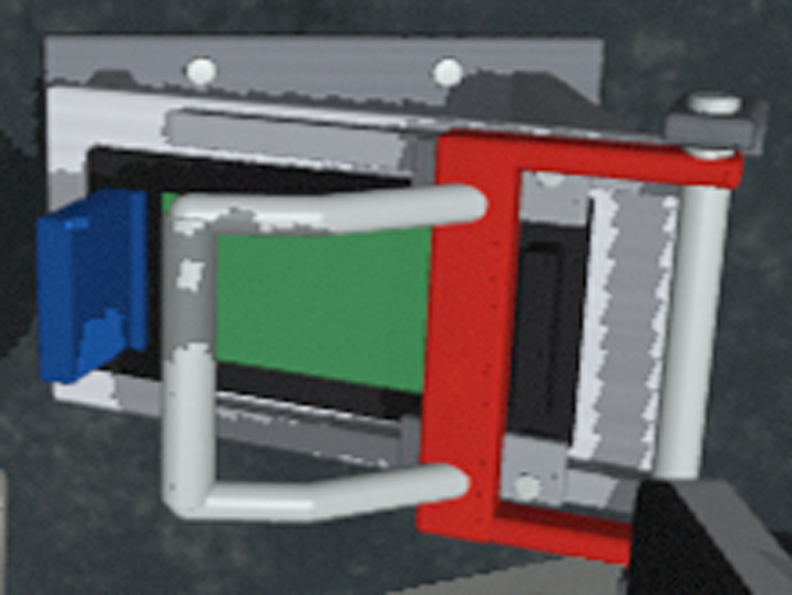

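Run:
```python
from h import *
np.set_printoptions(precision=4,suppress=True)
w=load("pics/wrist1.npz")
P=lambda u,v,h:w.plane(265+u/3.6-.4,170+v/3.5-.4,h)
C=w.cloud()
print("rod pts",P(190,208,.126),P(188,502,.126),P(189,355,.126), "cloud",[C[v,317] for v in (235,250,265,280,295)])
print("tab top corners",P(40,218,.0887),P(75,222,.0887),P(40,378,.0887),P(70,380,.0887))
print("tab cloud",[C[v,279] for v in (235,250,265,275)])
print("deck low corners",P(45,88,.04),P(54,398,.04))
print("hinge rod",P(705,180,.131),P(680,475,.131), [C[v,460] for v in (225,250,270)], )
```

```text
rod pts [0.5535 0.0787 0.126 ] [0.5705 0.0097 0.126 ] [0.5617 0.0452 0.126 ] cloud [array([0.5537, 0.0765, 0.1355]), array([0.5566, 0.0649, 0.1348]), array([0.5594, 0.0537, 0.1364]), array([0.5625, 0.0415, 0.1357]), array([0.5657, 0.0289, 0.1347])]
tab top corners [0.5221 0.058  0.0887] [0.5305 0.059  0.0887] [0.5313 0.0168 0.0887] [0.5386 0.018  0.0887]
tab cloud [array([0.5255, 0.0563, 0.0901]), array([0.5285, 0.0433, 0.0906]), array([0.5315, 0.0295, 0.0898]), array([0.5336, 0.0203, 0.0896])]
deck low corners [0.5143 0.0802 0.04  ] [ 0.5368 -0.008   0.04  ]
hinge rod [0.6563 0.1121 0.131 ] [0.6742 0.0451 0.131 ] [array([0.6545, 0.1101, 0.1372]), array([0.661 , 0.0917, 0.1374]), array([0.6665, 0.0764, 0.1369])]
```

```bash
python3 -c "
from h import *
rel([.5612,.0457,.19],14.1)
rel([.5612,.0457,.109],14.1)"
```

```text
turn [0.03 0.02 0.05] shift [  4.2  51.6 109.2] rows>= 2.9 clock 1.45
turn [0.03 0.02 0.05] shift [  4.3  51.5 190.2] rows>= 4.7 clock 1.45
```

Emit:
{"op": "servo_tool", "data": {
  "moves": [
    [0, 0, 0, 4, 51.5, 60, 40],
    [0, 0, 0, 4, 51.5, 90, 40],
    [0, 0, 0, 4, 51.5, 110, 40],
    [0, 0, 0, 4, 51.5, 110, 40],
    [0, 0, 0, 4, 51.5, 110, 40]
  ]
}}

```text
clock: 1.87
eef_pos: [0.5598, 0.0486, 0.1893]
orientation: [0.992, 0.125, -0.001, -0.0]
contact_force: [-0.5, 0.7, 1.0]
grip_width: 0.0396
```

```bash
python3 -c "
from h import *
grab(2)
rel([.5612,.0457,.109],14.1)"
```

```text
turn [-0.02 -0.03  0.3 ] shift [-0.3  3.4 81.9] rows>= 2.0 clock 1.92
```

View pics/wrist2.png

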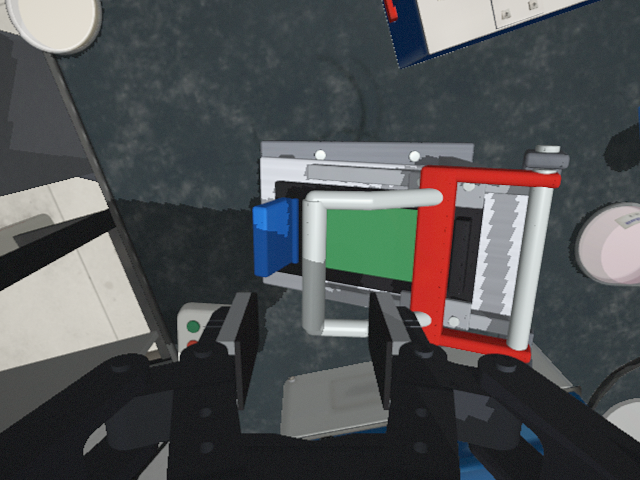

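Emit:
{"op": "servo_tool", "data": {
  "moves": [
    [0, 0, 0, 0, 0, 35, 40],
    [0, 0, 0, 0, 0, 60, 40],
    [0, 0, 0, 0, 0, 81, 40],
    [0, 0, 0, 0, 0, 81, 40],
    [0, 0, 0, 0, 0, 81, 40]
  ]
}}

```text
clock: 2.33
eef_pos: [0.5611, 0.0487, 0.1104]
orientation: [0.992, 0.125, 0.001, -0.0]
contact_force: [-0.3, -0.9, 0.3]
grip_width: 0.04
```

Emit:
{"op": "servo_tool", "data": {
  "moves": [
    [0, 0, 0, 0, 0, 0, 5],
    [0, 0, 0, 0, 0, 0, 5],
    [0, 0, 0, 0, 0, 0, 5],
    [0, 0, 0, 0, 0, 0, 5],
    [0, 0, 0, 0, 0, 0, 5]
  ],
  "force": 40
}}

```text
clock: 2.75
eef_pos: [0.5602, 0.0478, 0.1095]
orientation: [0.992, 0.125, -0.0, -0.0]
contact_force: [-4.8, 0.1, 2.1]
grip_width: 0.0106
```

```bash
python3 -c "
from h import *
grab(3)
rel([.5612,.0457,.109],14.1)"
```

```text
turn [-0.01  0.    0.23] shift [0.4 2.3 0.5] rows>= 0.1 clock 2.8
```

View pics/wrist3.png

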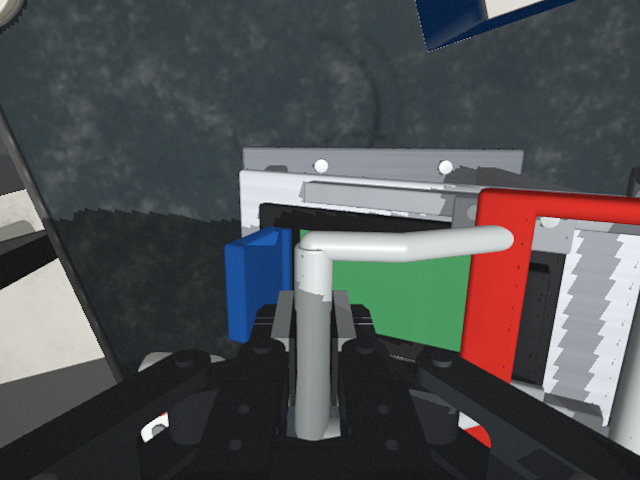

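Emit:
{"op": "servo_tool", "data": {
  "moves": [
    [0, 0, 0, 0.4, 0, -9, 5],
    [0, 0, 0, 1.6, 0, -20, 5],
    [0, 0, 0, 3.5, 0, -29, 5],
    [0, 0, 0, 6.4, 0, -38, 5],
    [0, 0, 0, 10, 0, -47, 5]
  ]
}}

```text
clock: 3.22
eef_pos: [0.5682, 0.0498, 0.1566]
orientation: [0.992, 0.125, -0.002, 0.0]
contact_force: [-15.1, -3.8, 0.2]
grip_width: 0.0104
```

Emit:
{"op": "servo_tool", "data": {
  "moves": [
    [0, 0, 0, 4.3, 0, -8, 5],
    [0, 0, 0, 9.4, 0, -16, 5],
    [0, 0, 0, 15, 0, -23.5, 5],
    [0, 0, 0, 21.4, 0, -30.4, 5],
    [0, 0, 0, 28.2, 0, -36.7, 5]
  ]
}}

```text
clock: 3.63
eef_pos: [0.5922, 0.0556, 0.1941]
orientation: [0.992, 0.124, -0.006, 0.0]
contact_force: [-52.9, -9.6, 44.7]
grip_width: 0.0106
```

Emit:
{"op": "servo_tool", "data": {
  "moves": [
    [0, 0, 0, 7.5, 0, -5.6, 5],
    [0, 0, 0, 15.3, 0, -10.6, 5],
    [0, 0, 0, 23.5, 0, -15, 5],
    [0, 0, 0, 32.2, 0, -18.5, 5],
    [0, 0, 0, 41, 0, -21, 5]
  ]
}}

```text
clock: 4.05
eef_pos: [0.6376, 0.0666, 0.2173]
orientation: [0.992, 0.124, 0.001, 0.001]
contact_force: [-14.1, -5.2, 34.1]
grip_width: 0.0105
```

```bash
python3 -c "
from h import *
print(__import__('plant').state())
rel([.5612+.0805*.97,.0457+.0805*.2436,.109+.105],14.1)"
```

```text
{'clock': 4.05, 'joints': array([-0.23424244,  0.83905781,  0.18793834,  1.24042923, -0.15759163,
        1.07351331,  0.21677515]), 'dq': array([ 0.00577474,  0.16069364,  0.01469229, -0.51207608, -0.00234293,
        0.34016803, -0.05437471]), 'joint_torque': array([ -2.31459595, -82.67444372,   2.49290116, -20.08896589,
        -1.08961478,  -4.68666673,   0.27202159]), 'eef_pos': array([0.6375754 , 0.06655612, 0.21733913]), 'orientation': array([9.92238287e-01, 1.24342788e-01, 1.31660698e-03, 5.64801754e-04]), 'contact_force': array([-14.05245097,  -5.18902389,  34.14903374]), 'wrist_torque': array([-1.17585125,  2.94472115, -0.15147686]), 'grip_width': 0.01046226504386672}
turn [ 0.08 -0.14  0.19] shift [1.3 1.6 3.3] rows>= 0.1 clock 4.05
```

Emit:
{"op": "servo_tool", "data": {
  "moves": [
    [0, 0, 0, 0, 0, 0, 5],
    [0, 0, 0, 0, 0, 0, 5],
    [0, 0, 0, 0, 0, 0, 5]
  ]
}}

```text
clock: 4.3
eef_pos: [0.6384, 0.0667, 0.2176]
orientation: [0.992, 0.124, 0.003, 0.0]
contact_force: [-7.7, -2.7, 34.0]
grip_width: 0.0105
```

```bash
python3 -c "
from h import *
print(__import__('plant').state()['contact_force'])
rel([.5612+.0805*.97,.0457+.0805*.2436,.109+.105],14.1)
c=grab(4,('side','wrist'))
a=cv2.resize(c[0].f[120:260,200:380],None,fx=4,fy=4,interpolation=cv2.INTER_CUBIC)
cv2.imwrite('pics/c6.png',a[:,:,::-1])
"
```

```text
[-7.7475371  -2.73949738 34.01862346]
turn [ 0.1  -0.32  0.2 ] shift [0.5 1.6 3.6] rows>= 0.1 clock 4.3
```

View pics/c6.png

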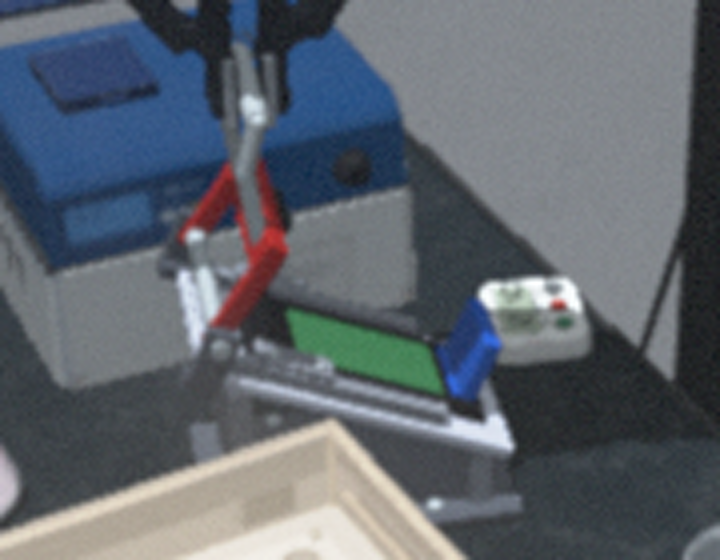

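View pics/wrist4.png

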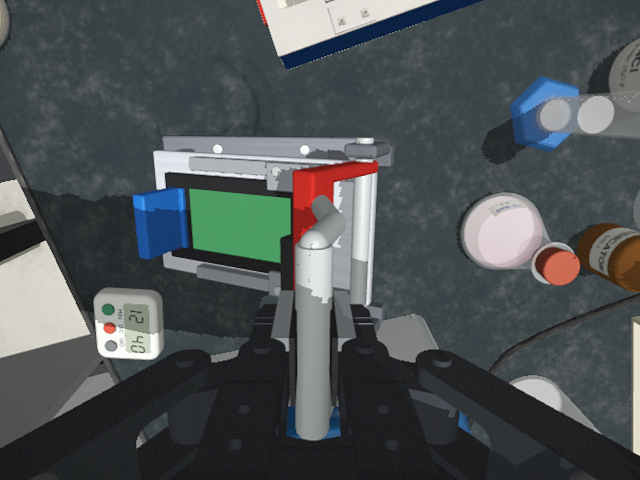

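Emit:
{"op": "servo_tool", "data": {
  "moves": [
    [0, 0, 0, 0, 0, -3.5, 5],
    [0, 0, 0, 3, 0, -4, 5],
    [0, 0, 0, 6, 0, -4.5, 5],
    [0, 0, 0, 6, 0, -4.5, 5],
    [0, 0, 0, 6, 0, -4.5, 5]
  ]
}}

```text
clock: 4.82
eef_pos: [0.6405, 0.0673, 0.2185]
orientation: [0.992, 0.124, -0.003, 0.001]
contact_force: [-22.6, -7.5, 4.7]
grip_width: 0.01
```

Emit:
{"op": "servo_tool", "data": {
  "moves": [
    [0, 0, 0, 0, 0, 0, 5],
    [0, 0, 0, 0, 0, 0, 5]
  ]
}}

```text
clock: 4.98
eef_pos: [0.6405, 0.0672, 0.2185]
orientation: [0.992, 0.124, -0.003, 0.001]
contact_force: [-22.5, -8.6, 5.0]
grip_width: 0.0104
```

Emit:
{"op": "servo_tool", "data": {
  "moves": [
    [0, 0, 0, -3.5, 0, 0, 10],
    [0, 0, 0, -3.5, 0, 0, 35],
    [0, 0, 0, -3.5, 0, 0, 35],
    [0, 0, 0, -3.5, 0, -10, 35],
    [0, 0, 0, -3.5, 0, -40, 35]
  ]
}}

```text
clock: 5.4
eef_pos: [0.6386, 0.0683, 0.2561]
orientation: [0.992, 0.125, -0.002, -0.0]
contact_force: [0.7, -0.2, 0.1]
grip_width: 0.035
```

```bash
python3 -c "
from h import *
rel([.51,.09,.27],14.1)
"
```

```text
turn [-0.05  0.26  0.25] shift [-119.3  -52.9  -13.3] rows>= 3.1 clock 5.4
```

```bash
python3 -c "
from h import *
rel([.495,.0285,.165],14.1,25)
"
```

```text
turn [-0.1  25.26  0.24] shift [-148.6    3.    91.8] rows>= 4.2 clock 5.4
```

Emit:
{"op": "servo_tool", "data": {
  "moves": [
    [0, 5, 0, -40, 0, -15, 30],
    [0, 11, 0, -80, 1, 0, 30],
    [0, 18, 0, -115, 2, 30, 30],
    [0, 25, 0, -149, 3, 60, 30],
    [0, 25, 0, -149, 3, 92, 30]
  ]
}}

```text
clock: 5.82
eef_pos: [0.5575, 0.0474, 0.2267]
orientation: [0.981, 0.124, 0.15, -0.026]
contact_force: [1.7, 1.2, -0.5]
grip_width: 0.0303
```

Emit:
{"op": "servo_tool", "data": {
  "moves": [
    [0, 0, 0, 0, 0, 0, 30],
    [0, 0, 0, 0, 0, 0, 30]
  ]
}}

```text
clock: 5.98
eef_pos: [0.5578, 0.0473, 0.2254]
orientation: [0.981, 0.124, 0.147, -0.026]
contact_force: [0.5, -0.1, 1.1]
grip_width: 0.0301
```

```bash
python3 -c "
from h import *
grab(5)
rel([.5432,.0406,.0597],14.1,25)
"
```

```text
turn [-0.99  7.85  0.12] shift [-65.3   5.5 153.7] rows>= 4.0 clock 6.03
```

View pics/wrist5.png

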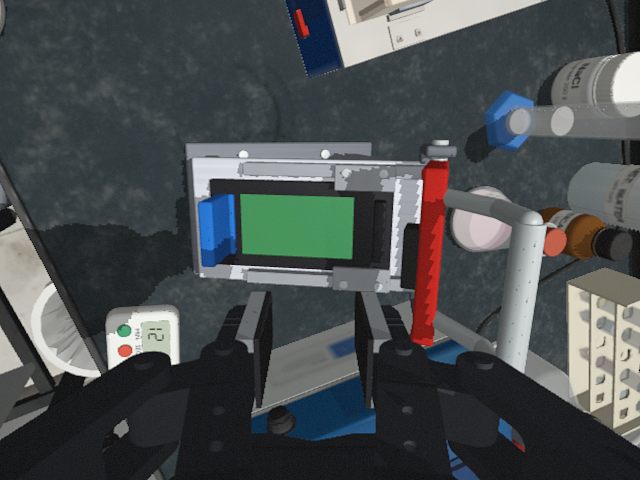

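```bash
python3 -c "
from h import *
rel([.5104,.0324,.1322],14.1,25)
"
```

```text
turn [-0.99  7.85  0.12] shift [-76.2   4.1  74.4] rows>= 2.6 clock 6.03
```

Emit:
{"op": "servo_tool", "data": {
  "moves": [
    [-1, 7.8, 0, -40, 2, 20, 30],
    [-1, 7.8, 0, -76, 4, 45, 30],
    [-1, 7.8, 0, -76, 4, 74, 30],
    [-1, 7.8, 0, -76, 4, 74, 30],
    [-1, 7.8, 0, -76, 4, 74, 30]
  ]
}}

```text
clock: 6.45
eef_pos: [0.5377, 0.0301, 0.1664]
orientation: [0.974, 0.123, 0.188, -0.03]
contact_force: [-0.1, 0.5, 0.4]
grip_width: 0.0296
```

Emit:
{"op": "servo_tool", "data": {
  "moves": [
    [0, 0, 0, 0, 0, 0, 30]
  ]
}}

```text
clock: 6.53
eef_pos: [0.5377, 0.0304, 0.1669]
orientation: [0.974, 0.123, 0.188, -0.03]
contact_force: [0.3, -0.2, -0.4]
grip_width: 0.0297
```

```bash
python3 -c "
from h import *
w,=grab(6)
rel([.5432,.0406,.0597],14.1,25)
print(__import__('plant').state()['joints'])
C=w.cloud(); hsv=cv2.cvtColor(w.f,cv2.COLOR_RGB2HSV)
m=(hsv[...,0]>100)&(hsv[...,0]<125)&(hsv[...,1]>120)&(hsv[...,2]>40)
m[:, :]&=True
P=C[m]; 
D=np.array([.600,.0549,.076]); R=(Rn.from_euler('z',14.1,degrees=True)*Rn.from_euler('y',-25,degrees=True)).as_matrix()
q=(P-D)@R; k=(abs(q[:,0]+60)<30)&(abs(q[:,1])<35)&(q[:,2]>0)&(q[:,2]<60); q=q*1000
"
python3 - <<'E'
import sys; sys.path.insert(0,'.')
import os; os.chdir('.')
from h import *
w=load("pics/wrist6.npz")
C=w.cloud(); hsv=cv2.cvtColor(w.f,cv2.COLOR_RGB2HSV)
m=(hsv[...,0]>100)&(hsv[...,0]<125)&(hsv[...,1]>120)&(hsv[...,2]>40)
D=np.array([.600,.0549,.076]); R=(Rn.from_euler('z',14.1,degrees=True)*Rn.from_euler('y',-25,degrees=True)).as_matrix()
q=(C[m]-D)@R*1000
q=q[(abs(q[:,0]+60)<30)&(abs(q[:,1])<35)&(q[:,2]>0)&(q[:,2]<60)]
t=q[q[:,2]>39]; print(len(q),"top",len(t),np.percentile(t,[3,50,97],axis=0).round(1))
m=(hsv[...,0]>45)&(hsv[...,0]<75)&(hsv[...,1]>90)
q=(C[m]-D)@R*1000; print("green",np.percentile(q,[3,50,97],axis=0).round(1))
E
```

```text
turn [-0.8   3.04  0.1 ] shift [-32.8  -7.1 103. ] rows>= 2.6 clock 6.58
[-5.86944818e-04  6.60533136e-01 -1.18619246e-01  2.10532700e+00
 -7.91932046e-01  3.91821747e-03  9.61755389e-01]
2833 top 1488 [[-64.  -19.5  40.2]
 [-59.3   1.7  42.8]
 [-55.1  21.   44. ]]
green [[-45.2 -21.6   6.6]
 [ -6.7   0.2   7.9]
 [ 31.   20.6   9.2]]
```

View pics/wrist6.png

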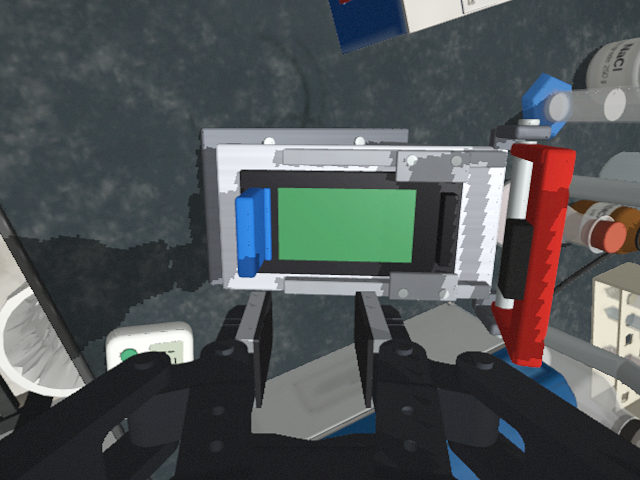

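```bash
cat > kin.py <<'E'
from h import *
import itertools
from scipy.optimize import least_squares
def rz(a):return Rn.from_euler('z',a)
def ry(a):return Rn.from_euler('y',a)
def fk(q,p,s):
    a0,zs,L1,e,L2,d,e2=p
    pos=np.array([0,0,zs]);R=rz(s[0]*q[0]); pos=pos+R.apply([a0,0,0])
    R=R*ry(q[1]);R3=R*rz(s[1]*q[2]); pos=pos+R3.apply([e,0,L1])
    R=R3*ry(q[3]);pos=pos+R.apply([-e,0,0]); R=R*rz(s[2]*q[4]);pos=pos+R.apply([0,0,L2])
    R=R*ry(q[5]);pos=pos+R.apply([e2,0,d]);R=R*rz(s[3]*q[6]);
    return pos,R
E
python3 - <<'E'
from kin import *
from plant import state
s0=state()
data=[([-1.24671141,.70710032,-.02761098,1.48500047,.02201155,.95088735,-.07550259],[.20557988,.53671251,.23082871],[.823918167,.566708529,-.000436,.000329]),
([-0.23424244,0.83905781,0.18793834,1.24042923,-0.15759163,1.07351331,0.21677515],[.6375754,.06655612,.21733913],[.992238287,.124342788,.0013166,.0005648]),
(s0["joints"],s0["eef_pos"],s0["orientation"])]
def res(p,s,full=0):
    o=[]
    for q,x,r in data:
        a,R=fk(q,p,s); o+=list(a-x)+list((Rn.from_quat(r).inv()*R).as_rotvec()*.3)
    return np.array(o)
best=[]
for s in itertools.product([1,-1],repeat=4):
    f=least_squares(lambda p:res(p,s),[0,.3,.35,0,.35,.25,0]); best.append((f.cost,s,f.x))
best.sort(key=lambda b:b[0])
for b in best[:3]: print(b[0],b[1],b[2].round(4))
print(res(best[0][2],best[0][1]).reshape(-1,6).round(4))
E
```

```text
0.6276168921035972 (1, -1, -1, 1) [-2.0352  1.4555  2.6752 -0.3085  0.6747  2.8534 -0.1211]
0.6316267896152036 (1, 1, -1, 1) [-3.5834 -2.4628  4.9846  0.4879  0.1065  0.9502  0.438 ]
0.7999111168839752 (-1, -1, -1, 1) [-0.1378  0.4355  0.5218  0.0188  0.3354  0.4099 -0.0754]
[[-2.058e-01 -4.893e-01 -3.800e-02 -0.000e+00  6.000e-04 -2.398e-01]
 [-3.624e-01 -2.438e-01 -1.902e-01  2.000e-04 -5.000e-04 -6.719e-01]
 [-1.023e-01  2.005e-01  2.283e-01 -1.000e-04 -1.000e-04 -3.651e-01]]
```

```bash
sed -i 's/a0,zs,L1,e,L2,d,e2=p/a0,zs,L1,e,L2,d,e2,o1,o7=p/; s/rz(s\[0\]\*q\[0\])/rz(s[0]*q[0]+o1)/; s/rz(s\[3\]\*q\[6\])/rz(s[3]*q[6]+o7)/' kin.py
python3 - <<'E'
from kin import *
from plant import state
s0=state()
data=[([-1.24671141,.70710032,-.02761098,1.48500047,.02201155,.95088735,-.07550259],[.20557988,.53671251,.23082871],[.823918167,.566708529,-.000436,.000329]),
([-0.23424244,0.83905781,0.18793834,1.24042923,-0.15759163,1.07351331,0.21677515],[.6375754,.06655612,.21733913],[.992238287,.124342788,.0013166,.0005648]),
(s0["joints"],s0["eef_pos"],s0["orientation"])]
def res(p,s,full=0):
    o=[]
    for q,x,r in data:
        a,R=fk(q,p,s); o+=list(a-x)+list((Rn.from_quat(r).inv()*R).as_rotvec()*.3)
    return np.array(o)
best=[]
for s in itertools.product([1,-1],repeat=4):
  for o7 in (0,1.57,3.14,-1.57):
    f=least_squares(lambda p:res(p,s),[0,.3,.35,0,.35,.25,0,0,o7]); best.append((f.cost,s,f.x))
best.sort(key=lambda b:b[0])
for b in best[:3]: print(b[0],b[1],b[2].round(4))
print(res(best[0][2],best[0][1]).reshape(-1,6).round(4))
E
```

```text
2.3271653925825356e-05 (-1, -1, -1, -1) [ 3.200e-02  3.193e-01  4.857e-01 -1.900e-03  2.854e-01  2.915e-01
  2.000e-04 -5.270e-02 -3.193e+00]
2.327165392582543e-05 (-1, -1, -1, -1) [ 3.2000e-02  3.1930e-01  4.8570e-01 -1.9000e-03  2.8540e-01  2.9150e-01
  2.0000e-04 -5.2700e-02  3.0902e+00]
2.3271653925826247e-05 (-1, -1, -1, -1) [ 3.2000e-02  3.1930e-01  4.8570e-01 -1.9000e-03  2.8540e-01  2.9150e-01
  2.0000e-04 -5.2700e-02  3.0902e+00]
[[-0.0007  0.0022 -0.0002  0.     -0.      0.0004]
 [-0.0011 -0.0012 -0.0008 -0.     -0.      0.0004]
 [-0.0004  0.0009  0.001  -0.0059  0.     -0.0008]]
```

```bash
cat >> kin.py <<'E'
PP=[3.2e-2,.3193,.4857,-.0019,.2854,.2915,.0002,-.0527,3.0902];SS=(-1,-1,-1,-1)
LO=np.array([-2.71,-.32,-1.57,0,-1.46,0,-2.83]);HI=np.array([2.71,2.16,1.52,2.45,4.6,2.02,2.83])
def ik(pos,R,n=25,q0=None,seed=0):
    rng=np.random.default_rng(seed);b=None
    for i in range(n):
        x0=q0 if (q0 is not None and i==0) else rng.uniform(LO*.7+.05,HI*.7)
        def r(q):
            a,Q=fk(q,PP,SS); return np.r_[(a-pos)*1,(R.inv()*Q).as_rotvec()*.3, 1e-5*(q-(LO+HI)/2)]
        x0=np.clip(x0,LO+1e-3,HI-1e-3)
        f=least_squares(r,x0,bounds=(LO,HI))
        e=r(f.x); 
        if b is None or f.cost<b[0]: b=(f.cost,f.x,np.linalg.norm(e[:3])*1000,np.degrees(np.linalg.norm(e[3:6])/.3))
    return b
E
python3 - <<'E'
from kin import *
D=np.array([.600,.0549,.076]); Rd=Rn.from_euler('z',14.1,degrees=True)*Rn.from_euler('y',-25,degrees=True)
for dx,dz in [(-60,90),(-60,50),(-60,10),(-115,10),(-115,40)]:
    pos=D+Rd.apply([dx/1e3,0,dz/1e3])
    for yaw,tilt in [(14.1,25),(194.1,-25),(14.1,15)]:
        b=ik(pos,Rt(yaw,tilt),12); print(dx,dz,yaw,tilt,"err mm %.1f deg %.1f"%b[2:],b[1].round(2))
E
```

```text
-60 90 14.1 25 err mm 0.0 deg 0.0 [ 0.45  0.99 -1.07  2.26  1.95  0.81 -1.74]
-60 90 194.1 -25 err mm 0.0 deg 0.0 [ 0.19  0.78 -0.46  2.28  2.48  0.38  0.84]
-60 90 14.1 15 err mm 0.0 deg 0.0 [ 0.02  0.73 -0.19  2.11  0.91  0.1  -0.75]
-60 50 14.1 25 err mm 0.0 deg 0.0 [ 0.4   1.06 -0.97  2.23  2.06  0.8  -1.81]
-60 50 194.1 -25 err mm 0.0 deg 0.0 [ 0.19  0.89 -0.49  2.24  2.5   0.46  0.85]
-60 50 14.1 15 err mm 0.0 deg 0.0 [ 0.16  0.86 -0.47  2.07  1.59  0.3  -1.41]
-60 10 14.1 25 err mm 0.0 deg 0.0 [ 0.4   1.19 -1.    2.18  2.11  0.88 -1.77]
-60 10 194.1 -25 err mm 0.0 deg 0.0 [ 0.16  0.99 -0.46  2.19  2.57  0.49  0.8 ]
-60 10 14.1 15 err mm 0.0 deg 0.0 [ 0.27  1.03 -0.73  2.02  1.7   0.56 -1.46]
-115 10 14.1 25 err mm 0.0 deg 0.0 [ 0.48  1.39 -1.21  2.35  2.16  1.22 -1.78]
-115 10 194.1 -25 err mm 0.0 deg 0.0 [ 0.21  1.08 -0.51  2.36  2.68  0.73  0.72]
-115 10 14.1 15 err mm 0.0 deg 0.0 [ 0.39  1.19 -0.98  2.19  1.91  0.86 -1.65]
-115 40 14.1 25 err mm 0.0 deg 0.0 [ 0.44  1.22 -1.07  2.39  2.2   1.05 -1.93]
-115 40 194.1 -25 err mm 0.0 deg 0.0 [ 0.22  1.01 -0.52  2.4   2.66  0.71  0.71]
-115 40 14.1 15 err mm 0.0 deg 0.0 [ 0.4   1.11 -0.97  2.23  1.87  0.81 -1.66]
```

Run:
```python
from kin import *
D=np.array([.600,.0549,.076]); Rd=Rn.from_euler('z',14.1,degrees=True)*Rn.from_euler('y',-25,degrees=True)
S=np.array([.4268,.3793,0]); Rs=Rn.from_euler('z',87.9,degrees=True)
for sg in (90,-90):
  for t in (0,10,18):
    print("== side",sg,"t",t)
    qn=np.array([-.1,.85,0,1.6,0,.6,sg*-.0174])
    for nm,base,Rb,yaw,dx,dz,tt in [("up",D,Rd,14.1,-68,60,t),("tab",D,Rd,14.1,-68,12,t),("slid",D,Rd,14.1,-123,12,t),("lift",D,Rd,14.1,-123,60,t),("level",D,Rd,14.1,-100,120,t-25),("stagehi",S,Rs,87.9,-60,100,t-25),("stage",S,Rs,87.9,-60,28,t-25),("home",S,Rs,87.9,-45,26,t-25)]:
        pos=base+Rb.apply([dx/1e3,0,dz/1e3])
        R=Rn.from_euler('z',yaw,degrees=True)*Rn.from_euler('y',-tt,degrees=True)*Rn.from_euler('x',180,degrees=True)*Rn.from_euler('z',sg,degrees=True)
        b=ik(pos,R,1,qn); qn=b[1]; print(nm,"err mm %.1f deg %.1f"%b[2:],b[1].round(2))
```

```text
== side 90 t 0
up err mm 0.0 deg 0.0 [-0.1   0.83 -0.03  1.84  0.05  0.47 -1.49]
tab err mm 0.0 deg 0.0 [-0.09  0.93 -0.06  1.78  0.11  0.43 -1.56]
slid err mm 0.0 deg 0.0 [-0.07  0.95 -0.07  1.97  0.25  0.24 -1.68]
lift err mm 0.0 deg 0.0 [-0.08  0.84 -0.03  2.03  0.09  0.28 -1.51]
level err mm 0.0 deg 0.0 [-0.17  0.88  0.07  1.58  0.02  1.11 -1.45]
stagehi err mm 0.0 deg 0.0 [-0.79  1.   -0.14  1.46  0.45  1.08 -1.22]
stage err mm 0.0 deg 0.0 [-0.79  1.12 -0.14  1.47  0.5   0.97 -1.28]
home err mm 0.0 deg 0.0 [-0.81  1.13 -0.14  1.42  0.49  1.   -1.27]
== side 90 t 10
up err mm 0.0 deg 0.0 [-0.06  0.8  -0.06  2.02  0.07  0.15 -1.5 ]
tab err mm 0.0 deg 0.0 [-0.08  0.91 -0.05  1.97  0.08  0.1  -1.51]
slid err mm 7.2 deg 2.3 [-0.06  0.93 -0.05  2.08  0.    0.   -1.41]
lift err mm 3.8 deg 1.2 [-0.05  0.82 -0.05  2.17 -0.    0.   -1.4 ]
level err mm 0.0 deg 0.0 [-0.16  0.8   0.07  1.74 -0.    0.86 -1.43]
stagehi err mm 0.0 deg 0.0 [-0.74  0.92 -0.12  1.6   0.37  0.85 -1.14]
stage err mm 0.0 deg 0.0 [-0.7   1.06 -0.2   1.61  0.53  0.75 -1.3 ]
home err mm 0.0 deg 0.0 [-0.72  1.07 -0.2   1
[... 1578 characters left out ...]
age err mm 0.0 deg 0.0 [-0.46  1.18 -0.76  1.61  1.03  1.08  1.44]
home err mm 0.0 deg 0.0 [-0.48  1.19 -0.75  1.56  1.01  1.09  1.45]
== side -90 t 18
up err mm 7.9 deg 2.5 [-0.03  0.79 -0.09  2.09  0.    0.    1.73]
tab err mm 11.3 deg 3.8 [-0.04  0.89 -0.08  2.01 -0.    0.    1.73]
slid err mm 25.0 deg 8.0 [-0.01  0.91 -0.09  2.07  0.    0.    1.76]
lift err mm 22.1 deg 6.7 [ 0.01  0.8  -0.1   2.16  0.    0.    1.76]
level err mm 0.0 deg 0.0 [ 0.22  0.82 -0.64  1.87  0.65  0.8   1.02]
stagehi err mm 0.0 deg 0.0 [-0.38  1.01 -0.79  1.69  0.92  0.97  1.52]
stage err mm 0.0 deg 0.0 [-0.36  1.18 -0.85  1.71  1.15  0.98  1.35]
home err mm 0.0 deg 0.0 [-0.38  1.19 -0.85  1.67  1.13  0.99  1.36]
```

```bash
cat >> h.py <<'E'
def Rside(yaw,t=0): return Rt(yaw,t)*Rn.from_euler('z',90,degrees=True)
def relR(pos,Rw):
    from plant import state
    s=state(); R=Rn.from_quat(s["orientation"])
    d=R.inv().apply(np.asarray(pos)-s["eef_pos"])*1000; r=(R.inv()*Rw).as_rotvec(degrees=True)
    print("turn",r.round(2),"shift",d.round(1),"rows>=",max(np.linalg.norm(d)/41.7,np.linalg.norm(r)/7.16).round(1),"clock",round(s["clock"],2),"q",s["joints"].round(2))
E
python3 -c "
from h import *
rel([.52,.035,.22],14.1,0)"
```

```text
turn [ -0.77 -21.96   0.27] shift [  5.   -9.5 -54.6] rows>= 3.1 clock 6.58
```

Emit:
{"op": "servo_tool", "data": {
  "moves": [
    [0, -5, 0, 1, -2, -12, 75],
    [0, -10, 0, 2, -4, -25, 75],
    [0, -16, 0, 4, -7, -40, 75],
    [-0.8, -22, 0, 5, -9.5, -54.6, 75],
    [-0.8, -22, 0, 5, -9.5, -54.6, 75]
  ]
}}

```text
clock: 7.0
eef_pos: [0.5195, 0.0341, 0.2187]
orientation: [0.992, 0.126, 0.03, -0.006]
contact_force: [-0.1, 1.2, -0.8]
grip_width: 0.075
```

```bash
python3 -c "
from h import *
relR([.5338,.0383,.16],Rside(14.1,0))"
```

```text
turn [-2.95 -2.56 90.35] shift [11.3 -0.3 59.5] rows>= 12.6 clock 7.0 q [-0.43  0.68  0.57  1.77 -0.54  0.78  0.67]
```

Emit:
{"op": "servo_tool", "data": {
  "moves": [
    [-1, -3.4, 7, 5, 0, 10, 75],
    [-1, -3.4, 14, 11, 0, 20, 75],
    [-1.2, -3.4, 21, 11, 0, 20, 75],
    [-1.3, -3.4, 28, 11, 0, 20, 75],
    [-1.5, -3.3, 35, 11, 0, 20, 75]
  ]
}}

```text
clock: 7.42
eef_pos: [0.5319, 0.038, 0.1971]
orientation: [0.984, -0.181, 0.001, 0.0]
contact_force: [0.5, -0.1, 0.1]
grip_width: 0.0747
```

```bash
python3 -c "
from h import *
relR([.5338,.0383,.16],Rside(14.1,0))"
```

```text
turn [-2.000e-02 -9.000e-02  5.509e+01] shift [ 1.6 -1.  37.1] rows>= 7.7 clock 7.42 q [-0.5   0.81  0.75  1.7  -0.68  0.91  0.16]
```

Emit:
{"op": "servo_tool", "data": {
  "moves": [
    [0, 0, 55, 1, -1, 10, 75],
    [0, 0, 55, 1, -1, 20, 75],
    [0, 0, 55, 1, -1, 37, 75],
    [0, 0, 55, 1, -1, 37, 75],
    [0, 0, 55, 1, -1, 37, 75]
  ]
}}

```text
clock: 7.83
eef_pos: [0.5327, 0.0391, 0.1595]
orientation: [0.88, -0.474, -0.0, 0.0]
contact_force: [-0.3, 0.4, 0.2]
grip_width: 0.0748
```

```bash
python3 -c "
from h import *
relR([.5338,.0383,.16],Rside(14.1,0))"
```

```text
turn [ 0.04  0.02 19.28] shift [ 1.3 -0.4 -0.5] rows>= 2.7 clock 7.83 q [-0.55  0.92  0.88  1.74 -0.87  0.93 -0.28]
```

Emit:
{"op": "servo_tool", "data": {
  "moves": [
    [0, 0, 19.3, 1, 0, 0, 75],
    [0, 0, 19.3, 1, 0, 0, 75],
    [0, 0, 19.3, 1, 0, 0, 75],
    [0, 0, 19.3, 1, 0, 0, 75]
  ]
}}

```text
clock: 8.17
eef_pos: [0.5335, 0.0385, 0.1598]
orientation: [0.789, -0.614, -0.0, -0.0]
contact_force: [0.4, 0.2, 0.4]
grip_width: 0.0749
```

```bash
python3 -c "
from h import *
grab(7)
relR([.5338,.0383,.0574],Rside(14.1,0))"
```

```text
turn [-0.06  0.06  0.46] shift [  0.5   0.  102.3] rows>= 2.5 clock 8.22 q [-0.57  0.95  0.96  1.74 -0.94  0.98 -0.55]
```

View pics/wrist7.png

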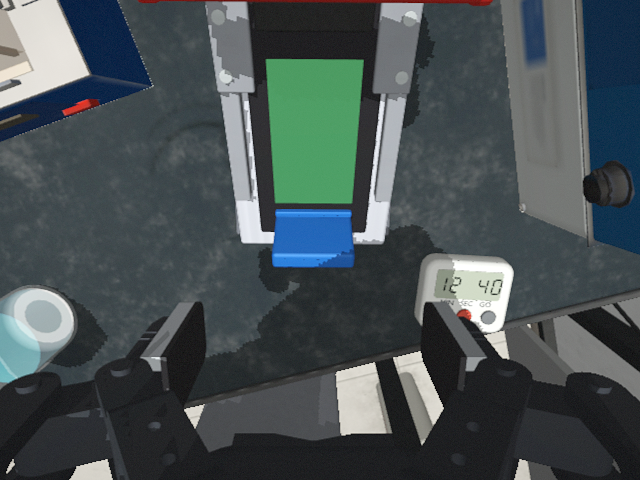

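Emit:
{"op": "servo_tool", "data": {
  "moves": [
    [0, 0, 0.4, 0, 0, 30, 75],
    [0, 0, 0.4, 0, 0, 60, 75],
    [0, 0, 0.4, 0, 0, 80, 75],
    [0, 0, 0.4, 0, 0, 92, 75],
    [0, 0, 0.4, 0, 0, 102, 75]
  ]
}}

```text
clock: 8.63
eef_pos: [0.5344, 0.0394, 0.0568]
orientation: [0.789, -0.614, -0.0, -0.002]
contact_force: [0.9, 0.7, -0.3]
grip_width: 0.075
```

Emit:
{"op": "servo_tool", "data": {
  "moves": [
    [0, 0, 0, 0, 0, 0, 75],
    [0, 0, 0, 0, 0, 0, 56],
    [0, 0, 0, 0, 0, 0, 54]
  ]
}}

```text
clock: 8.88
eef_pos: [0.5351, 0.0393, 0.0584]
orientation: [0.789, -0.615, 0.001, -0.003]
contact_force: [0.1, 0.1, 0.0]
grip_width: 0.0544
```

```bash
python3 -c "
from h import *
c=grab(8,('wrist','side'))
a=cv2.resize(c[1].f[140:260,220:370],None,fx=5,fy=5,interpolation=cv2.INTER_CUBIC)
cv2.imwrite('pics/c8.png',a[:,:,::-1])
relR([.5338,.0383,.0574],Rside(14.1,0))"
```

```text
turn [-0.35  0.19  0.04] shift [0.7 1.5 0.8] rows>= 0.1 clock 8.98 q [-0.52  1.09  0.82  1.81 -1.14  0.8  -0.4 ]
```

View pics/wrist8.png

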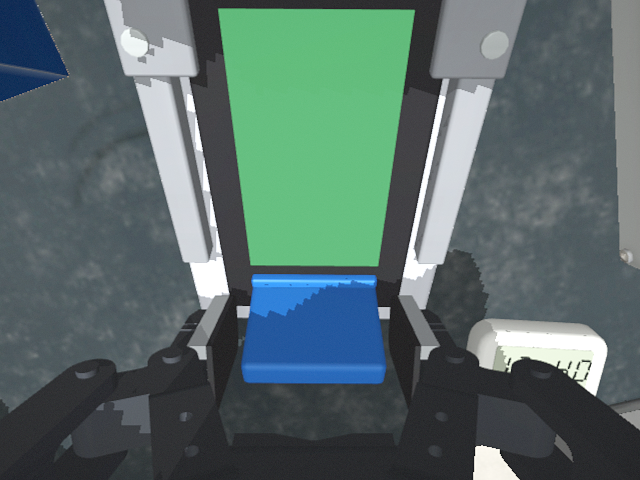

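View pics/c8.png

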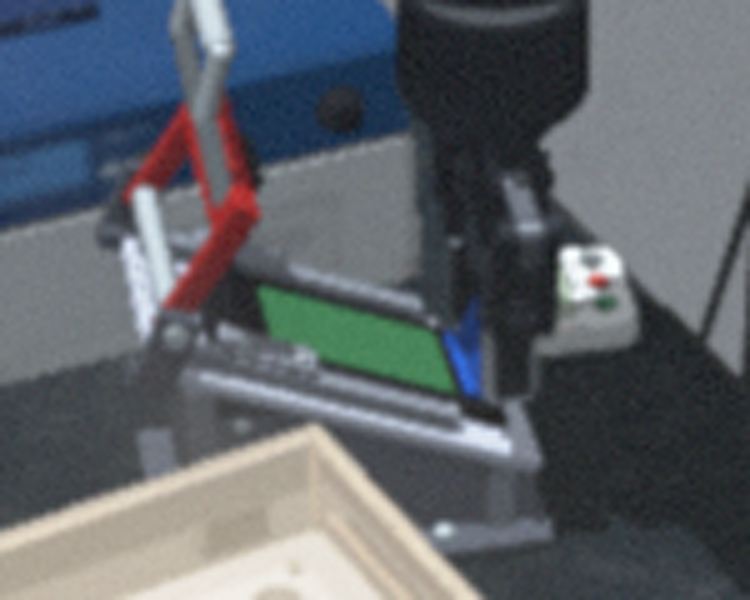

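Run:
```python
from h import *
from plant import state
w=load("pics/wrist8.npz"); s=state(); R=Rn.from_quat(s["orientation"])
C=w.cloud(); T=R.inv().apply((C.reshape(-1,3)-s["eef_pos"])).reshape(480,640,3)*1000
for u,v in [(212,300),(200,350),(225,300),(228,330),(215,345),(215,320),(420,320),(405,300),(412,340),(315,375),(315,350),(315,300),(315,281)]: print((u,v),T[v,u].round(1))
hsv=cv2.cvtColor(w.f,cv2.COLOR_RGB2HSV); m=(hsv[...,0]>100)&(hsv[...,0]<125)&(hsv[...,1]>120)&(hsv[...,2]>60)
m[:270]=0; m[:,:235]=0;m[:,395:]=0
q=T[m]; q=q[abs(q[:,1])<40]; print(np.percentile(q,[1,50,99],axis=0).round(1)); k=q[q[:,2]<-25];print("toptab",np.percentile(k,[2,50,98],axis=0).round(1))
```

```text
(212, 300) [-32.7 -11.9 -13.9]
(200, 350) [-29.4 -10.6 -43. ]
(225, 300) [-28.5 -11.7 -13.4]
(228, 330) [-26.7  -4.2 -20.2]
(215, 345) [-26.3  -9.8 -39.1]
(215, 320) [-28.6 -11.8 -28.2]
(420, 320) [ 32.7 -12.  -28.4]
(405, 300) [ 31.1 -12.3 -14.7]
(412, 340) [ 27.9 -11.5 -39.5]
(315, 375) [  1.4   4.4 -32.1]
(315, 350) [  1.4  -1.8 -28.4]
(315, 300) [ 1.4 -9.7 -9. ]
(315, 281) [  1.5 -15.2  -5.3]
[[-20.4 -16.8 -33.2]
 [  0.8  -4.6 -21.4]
 [ 22.1   8.1  -3.1]]
toptab [[-19.9  -3.2 -33.3]
 [  0.8   0.2 -30.7]
 [ 21.4   8.2 -25.3]]
```

Emit:
{"op": "servo_tool", "data": {
  "moves": [
    [0, 0, 0, 0, 0, 0, 35],
    [0, 0, 0, 0, 0, 0, 35],
    [0, 0, 0, 0, 0, 0, 35],
    [0, 0, 0, 0, 0, 0, 35],
    [0, 0, 0, 0, 0, 0, 35]
  ],
  "force": 90
}}

```text
clock: 9.4
eef_pos: [0.5349, 0.0394, 0.0583]
orientation: [0.789, -0.615, 0.0, -0.004]
contact_force: [-3.3, 3.2, 15.2]
grip_width: 0.0424
```

```bash
python3 -c "
from h import *
s=__import__('plant').state();print(s['contact_force'],s['eef_pos'],s['grip_width'])
R=Rn.from_quat(s['orientation']);d=(Rn.from_euler('z',14.1,degrees=True)*Rn.from_euler('y',-25,degrees=True)).apply([-1,0,0]);print(R.inv().apply(d)*58, R.as_euler('ZYX',degrees=True))"
```

```text
[-3.30731767  3.22966927 15.22989007] [0.53494226 0.03942447 0.0583388 ] 0.0424230005423142
[ 0.06474891 52.71729304 24.18435077] [ -75.87163979    0.21216748 -179.64361472]
```

Emit:
{"op": "servo_tool", "data": {
  "moves": [
    [0, 0, 0, 0, 2, 0, 35],
    [0, 0, 0, 0, 6, 1.8, 35],
    [0, 0, 0, 0, 11, 4.1, 35],
    [0, 0, 0, 0, 16, 6.4, 35],
    [0, 0, 0, 0, 21, 8.7, 35]
  ]
}}

```text
clock: 9.82
eef_pos: [0.5138, 0.0341, 0.0483]
orientation: [0.789, -0.615, 0.0, -0.003]
contact_force: [0.1, 0.7, 0.2]
grip_width: 0.0424
```

```bash
python3 -c "
from h import *
s=__import__('plant').state();print(s['contact_force'],s['eef_pos'],s['grip_width'],s['joints'].round(2))
c=grab(9)"
```

```text
[0.12636233 0.65136963 0.22638399] [0.51377431 0.03407518 0.04825687] 0.0423833046841794 [-0.51  1.08  0.79  1.89 -1.19  0.74 -0.32]
```

View pics/wrist9.png

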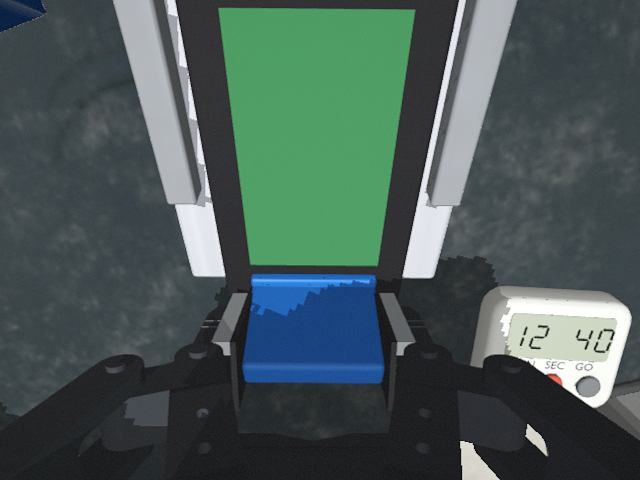

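Emit:
{"op": "servo_tool", "data": {
  "moves": [
    [0, 0, 0, 0, 6, 2.7, 35],
    [0, 0, 0, 0, 12, 5.5, 35],
    [0, 0, 0, 0, 18, 8.2, 35],
    [0, 0, 0, 0, 25, 11.4, 35],
    [0, 0, 0, 0, 33, 15, 35]
  ]
}}

```text
clock: 10.28
eef_pos: [0.482, 0.0262, 0.0331]
orientation: [0.789, -0.615, 0.0, -0.003]
contact_force: [0.3, -0.1, -0.4]
grip_width: 0.0422
```

```bash
python3 -c "
from h import *
s=__import__('plant').state();print(s['contact_force'],s['eef_pos'],s['grip_width'],s['joints'].round(2))
c=grab(10,('wrist','side'))
a=cv2.resize(c[1].f[140:260,220:370],None,fx=5,fy=5,interpolation=cv2.INTER_CUBIC)
cv2.imwrite('pics/c10.png',a[:,:,::-1])"
```

```text
[ 0.31603839 -0.11266322 -0.35883467] [0.48202288 0.02620533 0.03313608] 0.042190262876401416 [-0.48  1.07  0.72  2.   -1.32  0.64 -0.15]
```

View pics/wrist10.png

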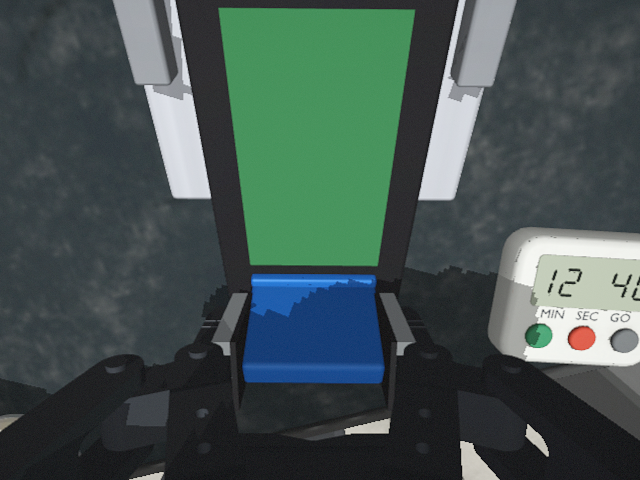

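View pics/c10.png

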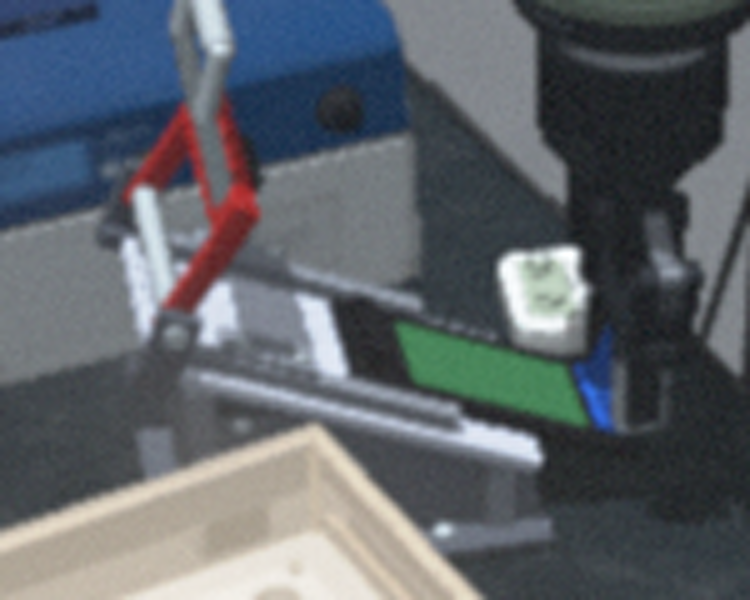

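Run:
```python
from h import *
t=load("pics/top0.npz"); C=t.cloud()
for u,v in [(247,255),(330,200),(197,165),(275,120)]: print("heater",(u,v),t.plane(u,v,.14).round(3),C[v,u].round(3))
P=C[100:270,180:340].reshape(-1,3); P=P[(P[:,2]>.10)&(P[:,2]<.2)]; 
r=cv2.minAreaRect((P[:,:2]*1000).astype(np.float32)); print(cv2.boxPoints(r).round(0), P[:,2].max())
for n,u,v,h in [("beaker",301,297,.084),("petri",338,320,.014),("timer",441,252,.018)]: print(n,t.plane(u,v,h).round(3))
```

```text
heater (247, 255) [0.486 0.33  0.14 ] [0.488 0.335 0.093]
heater (330, 200) [0.598 0.169 0.14 ] [ 0.616  0.165 -0.001]
heater (197, 165) [0.662 0.433 0.14 ] [ 0.688  0.46  -0.002]
heater (275, 120) [0.756 0.281 0.14 ] [0.768 0.284 0.092]
[[487. 343.]
 [655.  78.]
 [820. 183.]
 [651. 448.]] 0.16682761015542225
beaker [0.404 0.223 0.084]
petri [0.353 0.144 0.014]
timer [ 0.504 -0.078  0.018]
```

Emit:
{"op": "servo_tool", "data": {
  "moves": [
    [0, 0, 0, 0, 1, -6, 35],
    [0, 0, 0, 0, 2, -16, 35],
    [0, 0, 0, 0, 2, -32, 35],
    [0, 0, 0, 0, 2, -55, 35],
    [0, 0, 0, 0, 2, -80, 35]
  ]
}}

```text
clock: 10.8
eef_pos: [0.48, 0.0252, 0.1145]
orientation: [0.789, -0.615, -0.0, -0.002]
contact_force: [0.3, 0.3, -0.2]
grip_width: 0.0423
```

Run:
```python
from h import *
s=__import__('plant').state();print(s['contact_force'],s['eef_pos'],s['grip_width'],s['joints'].round(2))
w,sd=grab(11,("wrist","side"))
a=cv2.resize(sd.f[100:260,220:400],None,fx=4,fy=3.7,interpolation=cv2.INTER_CUBIC)
cv2.imwrite('pics/c11.png',a[:,:,::-1])
C=w.cloud();hsv=cv2.cvtColor(w.f,cv2.COLOR_RGB2HSV);g=(hsv[...,0]>45)&(hsv[...,0]<75)&(hsv[...,1]>90);g=cv2.erode(g.astype(np.uint8),np.ones((5,5)))>0
R=Rn.from_quat(s['orientation']);T=R.inv().apply(C[g]-s['eef_pos'])*1000
V=np.linalg.svd(T-T.mean(0),full_matrices=False)[2][2]; print("plate normal in tool",V,T.mean(0),np.degrees(np.arctan2(V[1],V[2])))
relR([.50,.04,.25],Rside(14.1,-25))
```

```text
[ 0.34987696  0.2574817  -0.21865094] [0.47998719 0.02521781 0.11450166] 0.042312374009267316 [-0.54  0.95  0.86  1.97 -1.08  0.78 -0.34]
plate normal in tool [ 0.00275856 -0.46000379  0.88791267] [  1.19363194 -65.25499451 -25.40500535] -27.387465144537828
turn [-25.5    0.12   0.05] shift [ -10.1  -22.9 -133.3] rows>= 3.6 clock 10.9 q [-0.54  0.94  0.87  1.97 -1.09  0.78 -0.34]
```

View pics/c11.png

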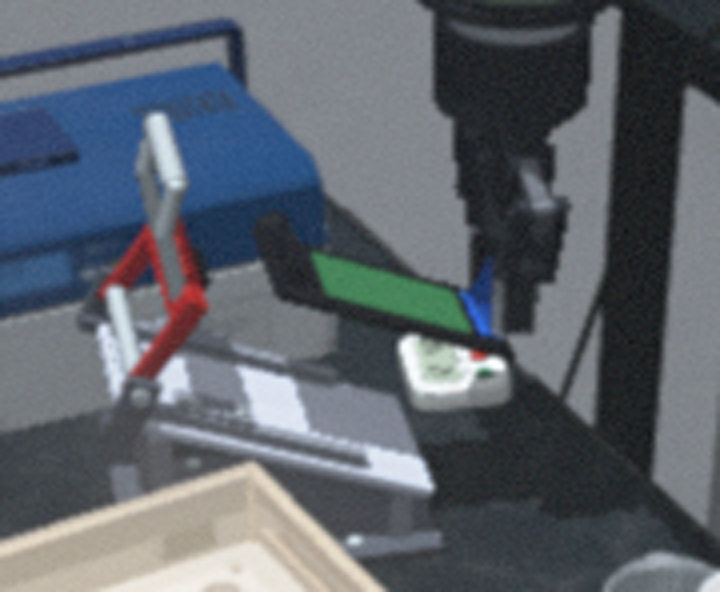

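Run:
```python
from kin import *
from plant import state
q=state()["joints"]
S=np.array([.4268,.3793,0]); Rs=Rn.from_euler('z',87.9,degrees=True)
def tr(nm,pos,R):
    global q
    b=ik(np.array(pos),R,1,q); q=b[1]; print(nm,"err %.1f %.1f"%b[2:],q.round(2))
tr("up",[.48,.03,.24],Rside(14.1,0))
tr("lev",[.48,.03,.24],Rside(14.1,-25))
for k in (.25,.5,.75,1):
    p=np.array([.48,.03,.24])*(1-k)+k*(S+Rs.apply([-.07,0,.24])); tr("m%.2f"%k,p,Rside(14.1+73.8*k,-25))
tr("low",S+Rs.apply([-.07,0,.03]),Rside(87.9,-25))
tr("home",S+Rs.apply([-.05,0,.026]),Rside(87.9,-25))
```

```text
up err 0.0 0.0 [-0.6   0.71  0.94  1.8  -0.68  0.99 -0.69]
lev err 0.0 0.0 [-0.16  0.77  0.02  1.41  0.05  1.39 -1.49]
m0.25 err 0.0 0.0 [-0.32  0.76 -0.04  1.44  0.14  1.37 -1.42]
m0.50 err 0.0 0.0 [-0.47  0.76 -0.11  1.45  0.24  1.36 -1.34]
m0.75 err 0.0 0.0 [-0.61  0.77 -0.17  1.42  0.34  1.36 -1.25]
m1.00 err 0.0 0.0 [-0.74  0.79 -0.24  1.38  0.44  1.37 -1.14]
low err 0.0 0.0 [-0.75  1.11 -0.21  1.5   0.57  0.98 -1.34]
home err 0.0 0.0 [-0.77  1.13 -0.2   1.44  0.55  1.01 -1.33]
```

Emit:
{"op": "servo_tool", "data": {
  "moves": [
    [0, 0, 0, 0, 0, -30, 35],
    [0, 0, 0, 0, 0, -60, 35],
    [-5, 0, 0, 0, 0, -90, 35],
    [-10, 0, 0, 0, 0, -115, 35],
    [-15, 0, 0, 0, 0, -130, 35]
  ]
}}

```text
clock: 11.32
eef_pos: [0.4797, 0.0244, 0.2466]
orientation: [0.782, -0.61, -0.079, 0.102]
contact_force: [-0.0, 0.3, -1.2]
grip_width: 0.0424
```

Run:
```python
from h import *
relR([.48,.03,.25],Rside(14.1,-25))
```

```text
turn [-1.013e+01 -1.000e-02 -4.000e-02] shift [-5.4 -0.7 -3.7] rows>= 1.4 clock 11.32 q [-0.59  0.9   1.08  1.56 -0.63  1.37 -0.74]
```

Emit:
{"op": "servo_tool", "data": {
  "moves": [
    [-4, 0, 0, 0, 0, 0, 35],
    [-8, 0, 0, -3, 0, -2, 35],
    [-10, 0, 0, -5, 0, -4, 35],
    [-10, 0, 0, -5, 0, -4, 35]
  ]
}}

```text
clock: 11.65
eef_pos: [0.4798, 0.0302, 0.2464]
orientation: [0.771, -0.6, -0.133, 0.169]
contact_force: [-0.6, -0.8, -1.5]
grip_width: 0.0422
```

Run:
```python
from h import *
s=__import__('plant').state()
w,=grab(12)
C=w.cloud();hsv=cv2.cvtColor(w.f,cv2.COLOR_RGB2HSV);g=(hsv[...,0]>45)&(hsv[...,0]<75)&(hsv[...,1]>90);g=cv2.erode(g.astype(np.uint8),np.ones((5,5)))>0
P=C[g];V=np.linalg.svd(P-P.mean(0),full_matrices=False)[2][2];V*=np.sign(V[2]);print("normal world",V,np.degrees(np.arcsin(V[:2])),P.mean(0)-s['eef_pos'])
S=np.array([.4268,.3793,0]); Rs=Rn.from_euler('z',87.9,degrees=True)
relR(S+Rs.apply([-.08,0,.23]),Rside(87.9,-25))
```

```text
normal world [-0.04345193 -0.01301206  0.99897078] [-2.49039652 -0.7455571 ] [ 0.06682607  0.01552843 -0.00409242]
turn [ -0.32  31.13 -66.86] shift [-275.   -18.    10.8] rows>= 10.3 clock 11.7 q [-0.56  0.99  1.05  1.39 -0.56  1.57 -0.81]
```

View pics/wrist12.png

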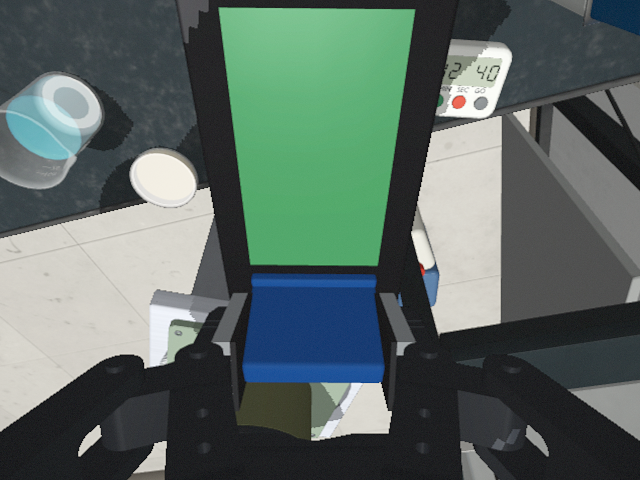

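Run:
```python
from h import *
S=np.array([.4268,.3793,0]); Rs=Rn.from_euler('z',87.9,degrees=True)
relR(S+Rs.apply([-.08,0,.21]),Rside(87.9,-27.5))
```

```text
turn [ -2.47  32.59 -66.17] shift [-274.9  -26.4   29. ] rows>= 10.3 clock 11.7 q [-0.56  0.99  1.05  1.39 -0.56  1.57 -0.81]
```

Emit:
{"op": "servo_tool", "data": {
  "moves": [
    [-0.2, 3.1, -6.3, -26, -2, 0, 35],
    [-0.5, 6.2, -12.6, -52, -5, 2, 35],
    [-0.7, 9.3, -18.9, -78, -7, 4, 35],
    [-0.9, 12.4, -25.2, -104, -10, 6, 35],
    [-1.2, 15.5, -31.5, -130, -12, 9, 35]
  ]
}}

```text
clock: 12.12
eef_pos: [0.4543, 0.1589, 0.2346]
orientation: [0.914, -0.337, -0.074, 0.211]
contact_force: [0.8, 0.0, -0.8]
grip_width: 0.0422
```

Run:
```python
from h import *
S=np.array([.4268,.3793,0]); Rs=Rn.from_euler('z',87.9,degrees=True)
print(__import__('plant').state()['eef_pos'])
relR(S+Rs.apply([-.08,0,.21]),Rside(87.9,-27.5))
```

```text
[0.45427572 0.15890146 0.23459753]
turn [ -1.43  16.89 -34.41] shift [-114.4  -88.8  -16.6] rows>= 5.4 clock 12.12 q [-0.9   0.97  0.98  1.44 -0.43  1.42 -0.62]
```

Emit:
{"op": "servo_tool", "data": {
  "moves": [
    [-0.3, 3.1, -6.3, -21, -16, -3, 35],
    [-0.6, 6.2, -12.6, -42, -32, -6, 35],
    [-0.8, 9.3, -18.9, -63, -48, -9, 35],
    [-1.1, 12.4, -25.2, -84, -64, -12, 35],
    [-1.3, 15.5, -31.5, -105, -81, -15, 35]
  ]
}}

```text
clock: 12.53
eef_pos: [0.4264, 0.2877, 0.2119]
orientation: [0.971, -0.045, -0.01, 0.236]
contact_force: [1.0, 0.4, -0.8]
grip_width: 0.0422
```

Emit:
{"op": "servo_tool", "data": {
  "moves": [
    [0, 0, 0, 0, 0, 0, 35]
  ]
}}

```text
clock: 12.62
eef_pos: [0.4245, 0.2918, 0.2105]
orientation: [0.971, -0.04, -0.011, 0.236]
contact_force: [-0.3, 0.7, -0.7]
grip_width: 0.0425
```

Run:
```python
from h import *
S=np.array([.4268,.3793,0]); Rs=Rn.from_euler('z',87.9,degrees=True)
s=__import__('plant').state();print(s['eef_pos'])
w,=grab(13)
C=w.cloud();hsv=cv2.cvtColor(w.f,cv2.COLOR_RGB2HSV);g=(hsv[...,0]>45)&(hsv[...,0]<75)&(hsv[...,1]>90);g=cv2.erode(g.astype(np.uint8),np.ones((5,5)))>0
P=C[g];V=np.linalg.svd(P-P.mean(0),full_matrices=False)[2][2];V*=np.sign(V[2]);print("normal world",V,np.degrees(np.arcsin(V[:2])),P.mean(0)-s['eef_pos'])
relR(S+Rs.apply([-.08,0,.21]),Rside(87.9,-27.5))
```

```text
[0.42445824 0.29183088 0.21048804]
normal world [-0.00249124 -0.00402736  0.99998879] [-0.14273767 -0.23075162] [ 0.00702342  0.06761313 -0.00690148]
turn [-0.16  1.49 -2.83] shift [-2.6 -9.8 -3.5] rows>= 0.4 clock 12.67 q [-1.18  0.99  0.88  1.42 -0.32  1.28 -0.45]
```

View pics/wrist13.png

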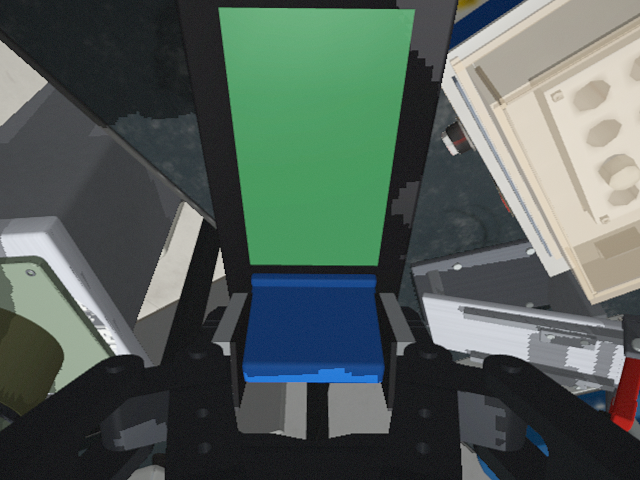

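Run:
```python
from h import *
S=np.array([.4275,.380,0]); Rs=Rn.from_euler('z',87.9,degrees=True)
for z in (.15,.05,.034): relR(S+Rs.apply([-.08,0,z]),Rside(87.9,-27.5))
```

```text
turn [-0.16  1.49 -2.83] shift [ -2.  -38.1  49.4] rows>= 1.5 clock 12.67 q [-1.18  0.99  0.88  1.42 -0.32  1.28 -0.45]
turn [-0.16  1.49 -2.83] shift [ -2.  -84.  138.2] rows>= 3.9 clock 12.67 q [-1.18  0.99  0.88  1.42 -0.32  1.28 -0.45]
turn [-0.16  1.49 -2.83] shift [ -2.  -91.3 152.5] rows>= 4.3 clock 12.67 q [-1.18  0.99  0.88  1.42 -0.32  1.28 -0.45]
```

Emit:
{"op": "servo_tool", "data": {
  "moves": [
    [-0.2, 1.5, -2.8, -2, -20, 25, 35],
    [-0.2, 1.5, -2.8, -2, -38, 50, 35],
    [-0.2, 1.5, -2.8, -2, -55, 80, 35],
    [-0.2, 1.5, -2.8, -2, -70, 110, 35],
    [-0.2, 1.5, -2.8, -2, -84, 138, 35]
  ]
}}

```text
clock: 13.08
eef_pos: [0.4264, 0.2964, 0.0495]
orientation: [0.971, -0.023, -0.004, 0.239]
contact_force: [0.9, 0.8, -1.0]
grip_width: 0.0424
```

Emit:
{"op": "servo_tool", "data": {
  "moves": [
    [0, 0, 0, 0, 0, 0, 35],
    [0, 0, 0, 0, 0, 0, 35]
  ]
}}

```text
clock: 13.25
eef_pos: [0.4265, 0.2963, 0.0513]
orientation: [0.971, -0.022, -0.005, 0.239]
contact_force: [0.4, 0.2, 0.2]
grip_width: 0.0419
```

Run:
```python
from h import *
S=np.array([.4275,.380,0]); Rs=Rn.from_euler('z',87.9,degrees=True)
s=__import__('plant').state();print(s['eef_pos'],s['contact_force'])
w,sd,t=grab(14,('wrist','side','top'))
a=cv2.resize(sd.f[280:430,310:450],None,fx=4,fy=4,interpolation=cv2.INTER_CUBIC)
b=cv2.resize(t.f[225:345,160:300],None,fx=5,fy=5,interpolation=cv2.INTER_CUBIC)
cv2.imwrite('pics/c14.png',a[:,:,::-1]);cv2.imwrite('pics/d14.png',b[:,:,::-1])
relR(S+Rs.apply([-.08,0,.0235]),Rside(87.9,-27.5))
```

```text
[0.42645292 0.29634594 0.05133775] [0.40171321 0.17824955 0.23939425]
turn [ 0.04  0.05 -0.46] shift [ -2.6 -15.6  24.9] rows>= 0.7 clock 13.4 q [-1.17  1.2   0.77  1.5  -0.43  0.99 -0.44]
```

View pics/c14.png

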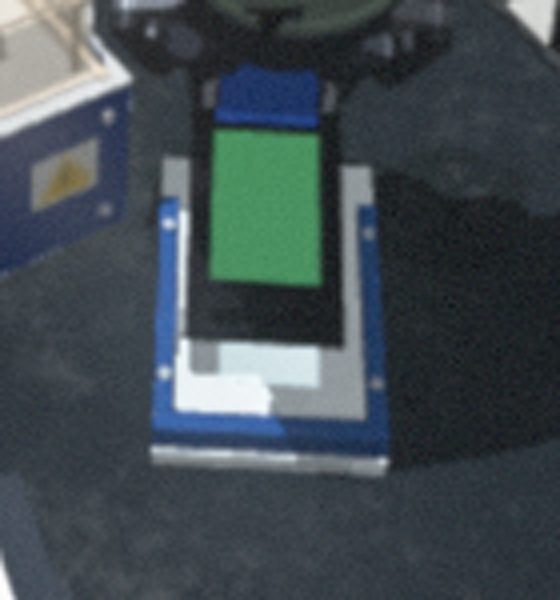

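View pics/d14.png

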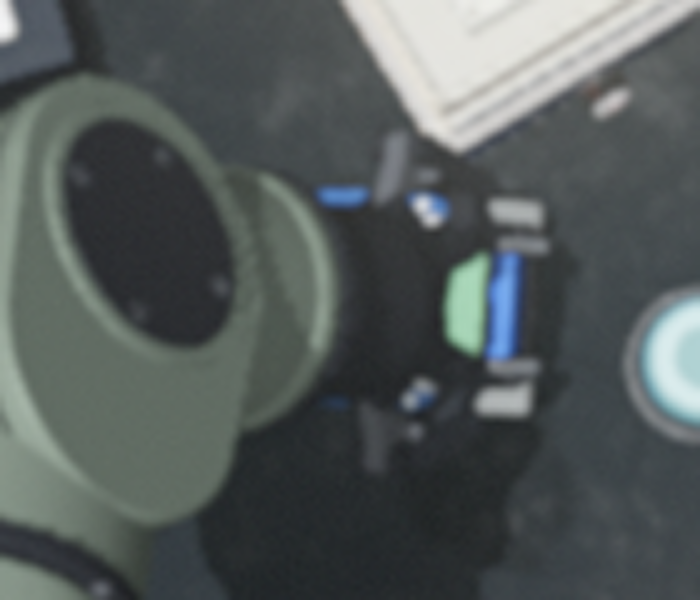

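View pics/wrist14.png

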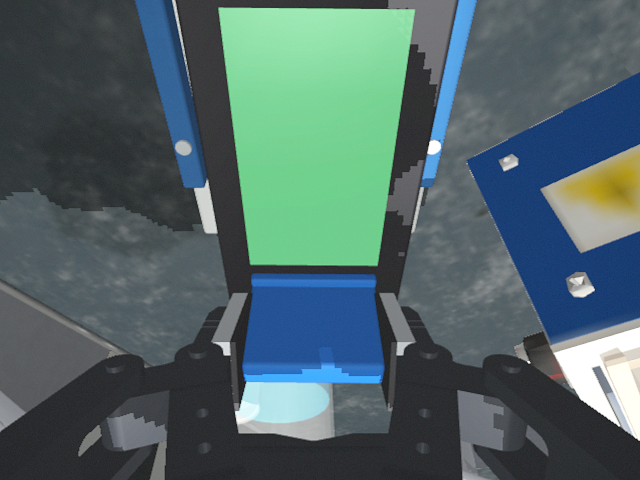

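Run:
```python
from h import *
w=load("pics/wrist14.npz")
a=cv2.resize(w.f[0:250,130:490],None,fx=2.2,fy=2.2,interpolation=cv2.INTER_CUBIC)
cv2.imwrite('pics/c15.png',a[:,:,::-1])
C=w.cloud()
for v in (120,160,178):
    row=C[v]; print(v,[ (u,row[u].round(4).tolist()) for u in (195,200,205,425,430,435) ])
```

```text
120 [(195, [0.3896, 0.3543, 0.0132]), (200, [0.4006, 0.3697, 0.0427]), (205, [0.402, 0.3699, 0.0432]), (425, [0.4605, 0.3666, 0.0422]), (430, [0.4619, 0.3665, 0.0422]), (435, [0.4695, 0.3546, 0.0207])]
160 [(195, [0.3886, 0.3433, 0.0209]), (200, [0.3894, 0.3415, 0.0183]), (205, [0.3992, 0.3574, 0.0431]), (425, [0.462, 0.3545, 0.043]), (430, [0.4703, 0.3388, 0.0199]), (435, [0.4721, 0.3386, 0.0197])]
178 [(195, [0.3861, 0.3344, 0.019]), (200, [0.3881, 0.3347, 0.0195]), (205, [0.3889, 0.3325, 0.0165]), (425, [0.4695, 0.3314, 0.0203]), (430, [0.4713, 0.3313, 0.0202]), (435, [0.4792, 0.3171, 0.0009])]
```

View pics/c15.png

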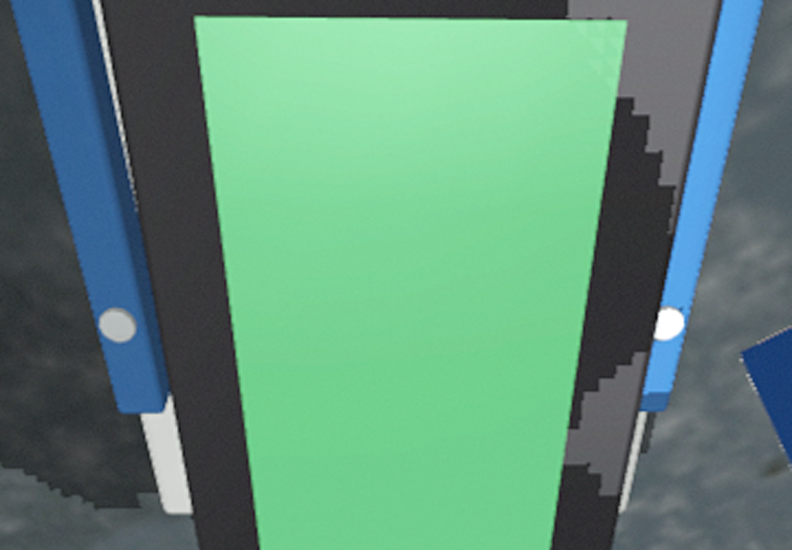

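Run:
```python
from h import *
w=load("pics/wrist14.npz")
P=lambda u,v,h=.019:w.plane(130+u/2.2-.3,v/2.2-.3,h).round(4)
print("bolts",P(117,325),P(669,323)); print("L end inner/outer",P(167,408),P(120,411)); print("R end inner/outer",P(643,395),P(669,395))
print("plate edges z.042 at row300",P(146,300,.043),P(655,300,.043), "row 500",P(193,500,.043),P(610,500,.043))
print("stage corners", P(192,513,.01),P(163,514,.01),P(622,512,.01))
```

```text
bolts [0.3849 0.3473 0.019 ] [0.4711 0.3436 0.019 ]
L end inner/outer [0.3892 0.331  0.019 ] [0.3812 0.3308 0.019 ]
R end inner/outer [0.4688 0.33   0.019 ] [0.4731 0.3298 0.019 ]
plate edges z.042 at row300 [0.3985 0.3651 0.043 ] [0.4617 0.3622 0.043 ] row 500 [0.3976 0.3316 0.043 ] [0.4597 0.3286 0.043 ]
stage corners [0.3854 0.2986 0.01  ] [0.3796 0.2986 0.01  ] [0.4709 0.2949 0.01  ]
```

Emit:
{"op": "servo_tool", "data": {
  "moves": [
    [0, 0, 0, -1.5, -4, 8, 35],
    [0, 0, 0, -1.5, -8, 15, 35],
    [0, 0, 0, -1.5, -10, 19.3, 35],
    [0, 0, 0, -1.5, -11.5, 22.2, 35],
    [0, 0, 0, -1.5, -11.5, 22.2, 35]
  ]
}}

```text
clock: 13.82
eef_pos: [0.4246, 0.297, 0.0254]
orientation: [0.971, -0.021, -0.005, 0.239]
contact_force: [-2.7, -1.6, 8.5]
grip_width: 0.0421
```

Emit:
{"op": "servo_tool", "data": {
  "moves": [
    [0, 0, 0, 0, 0, 0, 35],
    [0, 0, 0, 0, 0, 0, 35]
  ]
}}

```text
clock: 13.98
eef_pos: [0.4246, 0.2971, 0.0259]
orientation: [0.971, -0.021, -0.005, 0.239]
contact_force: [-3.0, -2.5, 7.8]
grip_width: 0.0425
```

```bash
cat > chk.py <<'E'
from h import *
import sys
s=__import__('plant').state();print(s['eef_pos'],s['contact_force'].round(1),s['wrist_torque'].round(2))
w,sd=grab(sys.argv[1],('wrist','side'))
C=w.cloud();hsv=cv2.cvtColor(w.f,cv2.COLOR_RGB2HSV);g=(hsv[...,0]>45)&(hsv[...,0]<75)&(hsv[...,1]>90);g=cv2.erode(g.astype(np.uint8),np.ones((5,5)))>0
P=C[g];V=np.linalg.svd(P-P.mean(0),full_matrices=False)[2][2];V*=np.sign(V[2]);print("tiltdeg",np.degrees(np.arcsin(V[:2])),"green ctr",P.mean(0))
a=cv2.resize(sd.f[280:430,310:450],None,fx=4,fy=4,interpolation=cv2.INTER_CUBIC)
cv2.imwrite('pics/c%s.png'%sys.argv[1],a[:,:,::-1])
E
python3 chk.py 16
```

```text
[0.42459028 0.29714696 0.02586662] [-3.  -2.5  7.8] [0.33 0.75 0.06]
tiltdeg [-0.03967768 -1.39394753] green ctr [0.42893841 0.36336494 0.01993998]
```

View pics/c16.png

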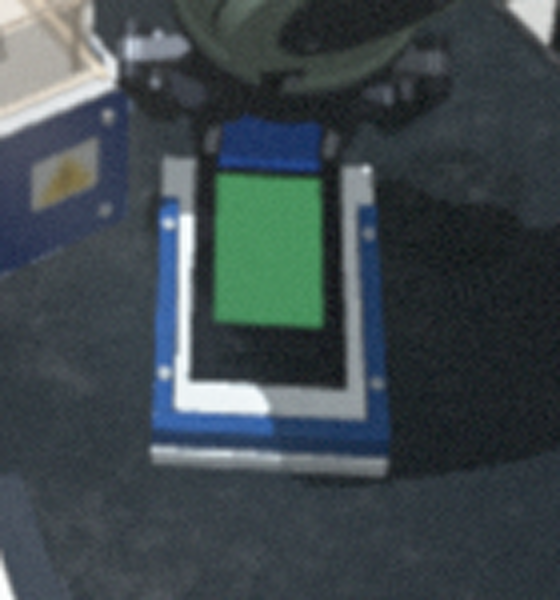

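View pics/wrist16.png

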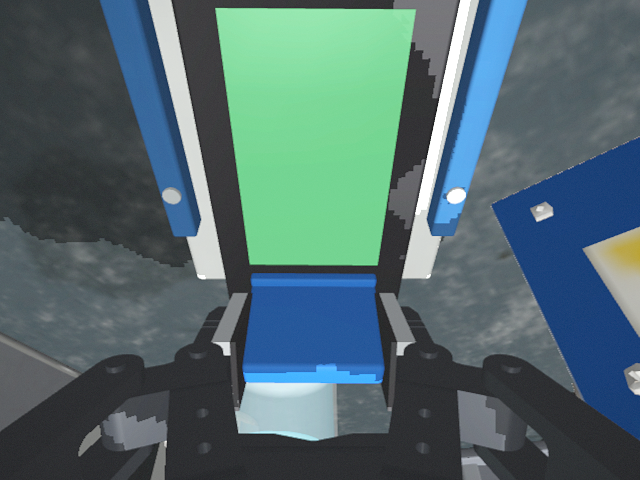

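Emit:
{"op": "servo_tool", "data": {
  "moves": [
    [-1.5, 0, 0, 0, 0, 0, 35],
    [-1.5, 0, 0, 0, 0, 0, 35],
    [-1.5, 0, 0, 0, -2.7, -1.4, 35],
    [-1.5, 0, 0, 0, -5.3, -2.8, 35],
    [-1.5, 0, 0, 0, -8.9, -4.6, 35]
  ]
}}

```text
clock: 14.5
eef_pos: [0.4256, 0.3065, 0.0262]
orientation: [0.967, -0.022, -0.005, 0.252]
contact_force: [0.2, -6.1, 8.6]
grip_width: 0.0423
```

```bash
python3 chk.py 17
```

```text
[0.42555192 0.30653808 0.02623802] [ 0.2 -6.1  8.6] [-0.5   0.06  0.01]
tiltdeg [-0.13121972 -1.10135709] green ctr [0.42961742 0.37553917 0.01985302]
```

View pics/c17.png

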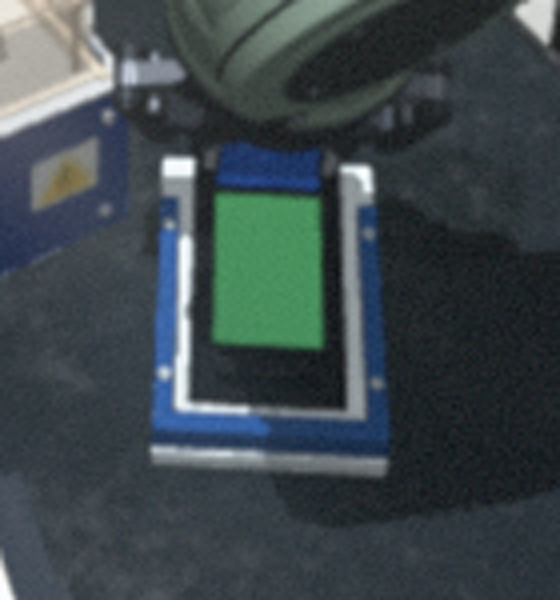

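Emit:
{"op": "servo_tool", "data": {
  "moves": [
    [0, 0, 0, 0, -1.8, -0.9, 35],
    [0, 0, 0, 0, -3.5, -1.8, 35],
    [0, 0, 0, 0, -4.5, -2.3, 35]
  ]
}}

```text
clock: 14.85
eef_pos: [0.4258, 0.3117, 0.026]
orientation: [0.967, -0.022, -0.005, 0.252]
contact_force: [0.1, -5.1, 9.6]
grip_width: 0.0424
```

Emit:
{"op": "servo_tool", "data": {
  "moves": [
    [0, 0, 0, 0, -0.9, -0.5, 35],
    [0, 0, 0, 0, -0.9, -0.5, 35]
  ]
}}

```text
clock: 15.02
eef_pos: [0.4258, 0.3128, 0.026]
orientation: [0.967, -0.022, -0.005, 0.252]
contact_force: [0.4, -4.7, 9.9]
grip_width: 0.0423
```

Emit:
{"op": "servo_tool", "data": {
  "moves": [
    [0, 0, 0, 0, -0.9, -0.5, 35],
    [0, 0, 0, 0, -0.9, -0.5, 35]
  ]
}}

```text
clock: 15.18
eef_pos: [0.4259, 0.3138, 0.026]
orientation: [0.967, -0.022, -0.005, 0.252]
contact_force: [0.5, -5.4, 8.8]
grip_width: 0.0423
```

Emit:
{"op": "servo_tool", "data": {
  "moves": [
    [0, 0, 0, 0, -0.9, -0.5, 35],
    [0, 0, 0, 0, -0.9, -0.5, 35]
  ]
}}

```text
clock: 15.35
eef_pos: [0.4259, 0.3148, 0.026]
orientation: [0.967, -0.022, -0.005, 0.252]
contact_force: [0.4, -4.8, 8.9]
grip_width: 0.0424
```

Emit:
{"op": "servo_tool", "data": {
  "moves": [
    [0, 0, 0, 0, -0.9, -0.5, 35],
    [0, 0, 0, 0, -0.9, -0.5, 35]
  ]
}}

```text
clock: 15.52
eef_pos: [0.426, 0.3158, 0.026]
orientation: [0.967, -0.022, -0.005, 0.252]
contact_force: [-0.1, -5.1, 9.9]
grip_width: 0.0425
```

```bash
python3 chk.py 18
```

```text
[0.42598871 0.31583389 0.02601783] [-0.1 -5.1  9.9] [-0.27  0.03  0.02]
tiltdeg [-0.17923597 -1.11883352] green ctr [0.43005237 0.38513766 0.01974798]
```

View pics/c18.png

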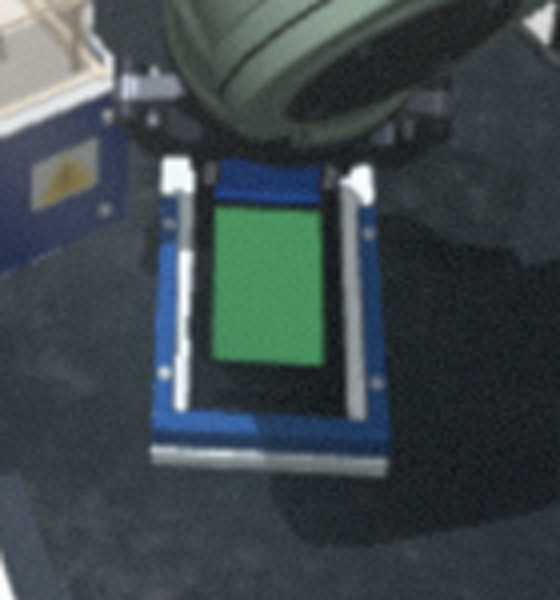

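Emit:
{"op": "servo_tool", "data": {
  "moves": [
    [0, 0, 0, 0, -0.9, -0.5, 35],
    [0, 0, 0, 0, -0.9, -0.5, 35]
  ]
}}

```text
clock: 15.78
eef_pos: [0.426, 0.3169, 0.026]
orientation: [0.967, -0.022, -0.005, 0.252]
contact_force: [-0.4, -4.6, 9.0]
grip_width: 0.0425
```

Emit:
{"op": "servo_tool", "data": {
  "moves": [
    [0, 0, 0, 0, -0.9, -0.5, 35],
    [0, 0, 0, 0, -0.9, -0.5, 35]
  ]
}}

```text
clock: 15.95
eef_pos: [0.4261, 0.3179, 0.026]
orientation: [0.967, -0.022, -0.005, 0.252]
contact_force: [1.3, -5.2, 9.1]
grip_width: 0.0421
```

Emit:
{"op": "servo_tool", "data": {
  "moves": [
    [0, 0, 0, 0, -0.9, -0.5, 35],
    [0, 0, 0, 0, -0.9, -0.5, 35]
  ]
}}

```text
clock: 16.12
eef_pos: [0.4262, 0.3189, 0.026]
orientation: [0.967, -0.022, -0.005, 0.252]
contact_force: [0.8, -5.5, 9.5]
grip_width: 0.0424
```

```bash
python3 chk.py 19
python3 - <<'E'
from h import *
s=load("pics/side19.npz")
a=cv2.resize(s.f[340:405,340:415],None,fx=10,fy=9,interpolation=cv2.INTER_CUBIC)
cv2.imwrite('pics/d19.png',a[:,:,::-1])
E
```

```text
[0.42615262 0.318927   0.02601284] [ 0.8 -5.5  9.5] [-0.35  0.11  0.08]
tiltdeg [-0.21107676 -1.0224683 ] green ctr [0.43018945 0.38819576 0.0197349 ]
```

View pics/d19.png

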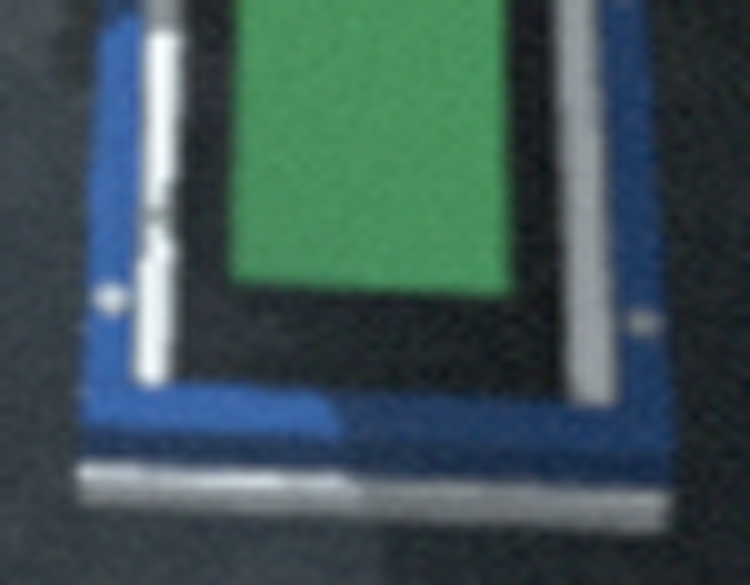

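View pics/wrist19.png

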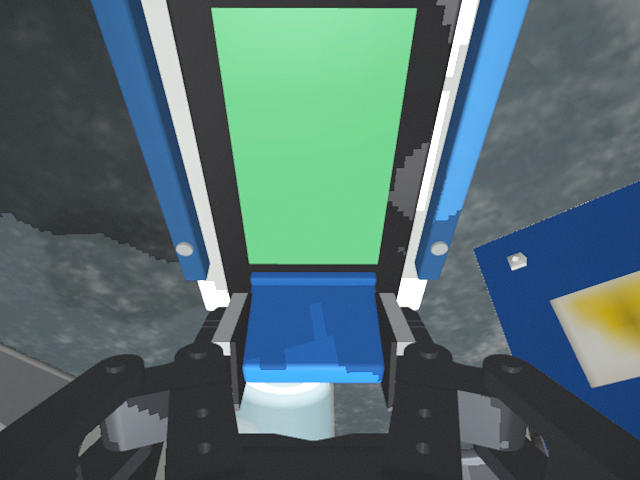

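Run:
```python
from h import *
w=load("pics/wrist19.npz")
print("rail end",w.plane(207,279,.019).round(4),w.plane(418,279,.019).round(4),"stage free end",w.plane(210,310,.01).round(4),w.plane(412,310,.01).round(4),"bolts",w.plane(184,249,.019).round(4),w.plane(439,248,.019).round(4))
print("green near edge",w.plane(315,265,.017).round(4),"far",w.plane(315,8,.017).round(4))
a=cv2.resize(w.f[230:340,180:450],None,fx=2.9,fy=2.9,interpolation=cv2.INTER_CUBIC);cv2.imwrite('pics/e19.png',a[:,:,::-1])
```

```text
rail end [0.3889 0.3302 0.019 ] [0.4657 0.3265 0.019 ] stage free end [0.3816 0.2984 0.01  ] [0.4688 0.2943 0.01  ] bolts [0.3847 0.3463 0.019 ] [0.4706 0.3428 0.019 ]
green near edge [0.4284 0.3338 0.017 ] far [0.4319 0.4184 0.017 ]
```

View pics/e19.png

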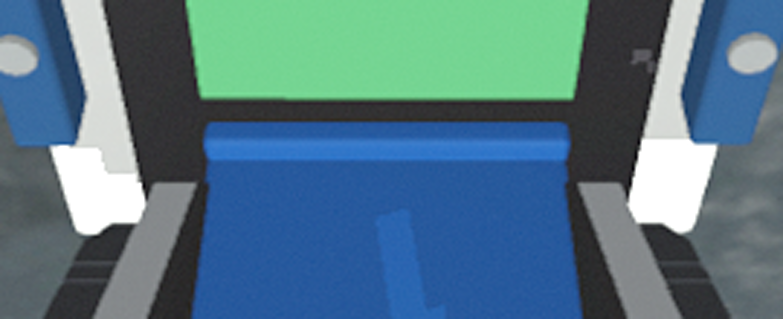

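Emit:
{"op": "servo_tool", "data": {
  "moves": [
    [0, 0, 0, 0, -0.9, -0.5, 35],
    [0, 0, 0, 0, -1.8, -0.9, 35],
    [0, 0, 0, 0, -1.8, -0.9, 35]
  ]
}}

```text
clock: 16.47
eef_pos: [0.4262, 0.3198, 0.0262]
orientation: [0.967, -0.022, -0.005, 0.253]
contact_force: [0.1, -11.7, 11.6]
grip_width: 0.0422
```

Emit:
{"op": "servo_tool", "data": {
  "moves": [
    [0, 0, 0, 0, -0.9, -0.5, 35],
    [0, 0, 0, 0, -0.9, -0.5, 35]
  ]
}}

```text
clock: 16.63
eef_pos: [0.4262, 0.3199, 0.0264]
orientation: [0.967, -0.022, -0.005, 0.254]
contact_force: [-0.6, -18.3, 11.9]
grip_width: 0.0423
```

Emit:
{"op": "servo_tool", "data": {
  "moves": [
    [0, 0, 0, 0, -0.9, -0.5, 35],
    [0, 0, 0, 0, -0.9, -0.5, 35]
  ]
}}

```text
clock: 16.8
eef_pos: [0.4262, 0.32, 0.0266]
orientation: [0.967, -0.023, -0.006, 0.255]
contact_force: [-2.2, -23.8, 14.6]
grip_width: 0.0424
```

Emit:
{"op": "servo_tool", "data": {
  "moves": [
    [0, 0, 0, 0, 1.8, 0.9, 35],
    [0, 0, 0, 0, 2, 1, 35],
    [0, 0, 0, 0, 2, 1, 54],
    [0, 0, 0, 0, 2, 1, 56],
    [0, 0, 0, 0, 2, 1, 56]
  ]
}}

```text
clock: 17.22
eef_pos: [0.4257, 0.3217, 0.0252]
orientation: [0.968, -0.021, -0.005, 0.251]
contact_force: [0.4, 0.5, 0.1]
grip_width: 0.0561
```

```bash
python3 chk.py 20;python3 - <<'E'
from h import *
w=load("pics/wrist20.npz")
for v in (100,200,264): print(w.plane(315,v,.017).round(4))
E
```

```text
[0.42566276 0.32167522 0.02523886] [0.4 0.5 0.1] [ 0.48 -0.06  0.03]
tiltdeg [ 0.01101968 -2.9689318 ] green ctr [0.43025396 0.38916416 0.01807382]
[0.4304 0.4001 0.017 ]
[0.4291 0.3675 0.017 ]
[0.4279 0.3379 0.017 ]
```

View pics/wrist20.png

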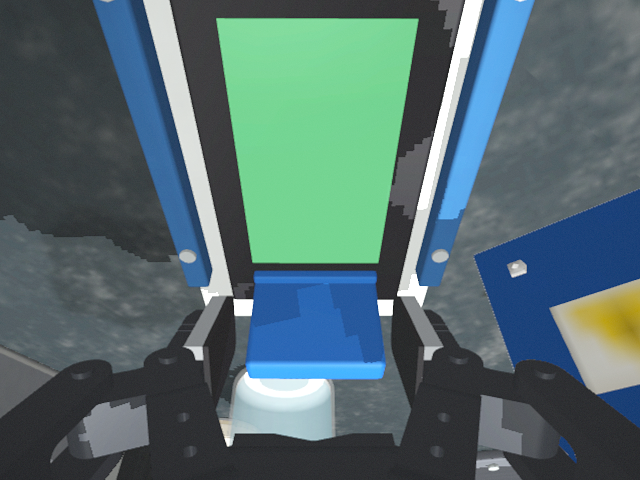

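Run:
```python
from h import *
w=load("pics/wrist20.npz"); C=w.cloud()
# left rail top line
for (u,v) in [(108,20),(122,60),(137,100),(150,140),(165,180),(178,220),(193,262)]: print("rail",C[v,u].round(4))
for v in (25,70,120,170,220,258): print("green",C[v,316].round(4))
hsv=cv2.cvtColor(w.f,cv2.COLOR_RGB2HSV);b=(hsv[...,0]>100)&(hsv[...,0]<125)&(hsv[...,1]>100)&(hsv[...,2]>60);b[:, :90]=0;b[:,215:]=0;b[285:]=0
P=C[b];P=P[abs(P[:,2]-.019)<.006];A=np.c_[P[:,:2],np.ones(len(P))];print(np.linalg.lstsq(A,P[:,2],rcond=None)[0],len(P))
for (u,v) in [(160,20),(172,60),(183,110),(197,170),(207,215)]: print("white",C[v,u].round(4))
```

```text
rail [0.3873 0.422  0.0204]
rail [0.3875 0.4137 0.021 ]
rail [0.3871 0.4035 0.0199]
rail [0.3872 0.3929 0.0209]
rail [0.3866 0.3788 0.0194]
rail [0.3871 0.365  0.0213]
rail [0.3866 0.3447 0.0204]
green [0.4314 0.4179 0.017 ]
green [0.431  0.4084 0.0184]
green [0.4305 0.395  0.0178]
green [0.4299 0.3784 0.0167]
green [0.4291 0.3602 0.0181]
green [0.4284 0.3418 0.0177]
[-0.38445881  0.01907304  0.16129742] 10717
white [0.3948 0.4184 0.0103]
white [0.395  0.409  0.0103]
white [0.3947 0.396  0.0115]
white [0.3935 0.3758 0.0108]
white [0.3926 0.3576 0.0111]
```

Emit:
{"op": "servo_tool", "data": {
  "moves": [
    [0, 0, 0, 0, 0, -10, 56],
    [0, 0, 0, 0, 0, -30, 56],
    [0, 0, 0, 0, 0, -60, 56],
    [0, 0, 0, 0, 0, -95, 56],
    [0, 0, 0, 0, 0, -130, 56]
  ]
}}

```text
clock: 17.73
eef_pos: [0.4281, 0.3856, 0.1411]
orientation: [0.968, -0.021, -0.005, 0.252]
contact_force: [-0.2, 1.6, -0.2]
grip_width: 0.0563
```

Run:
```python
from h import *
w,s,t=grab(21,("wrist","side","top"))
cv2.imwrite('pics/c21.png',cv2.resize(s.f[300:410,325:430],None,fx=5,fy=5,interpolation=cv2.INTER_CUBIC)[:,:,::-1])
relR([.42,.30,.26],Rside(87.9,0))
```

```text
turn [28.98 -0.09 -0.34] shift [ -4.8 133.3 -62.1] rows>= 4.0 clock 17.88 q [-1.21  1.17  0.82  1.14 -0.37  1.4  -0.57]
```

View pics/wrist21.png

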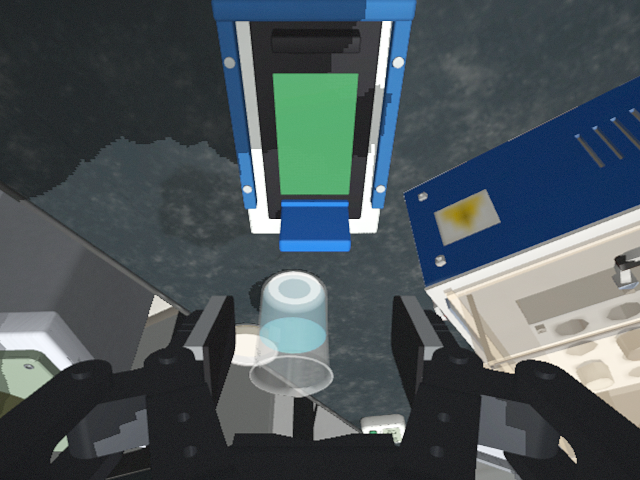

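View pics/c21.png

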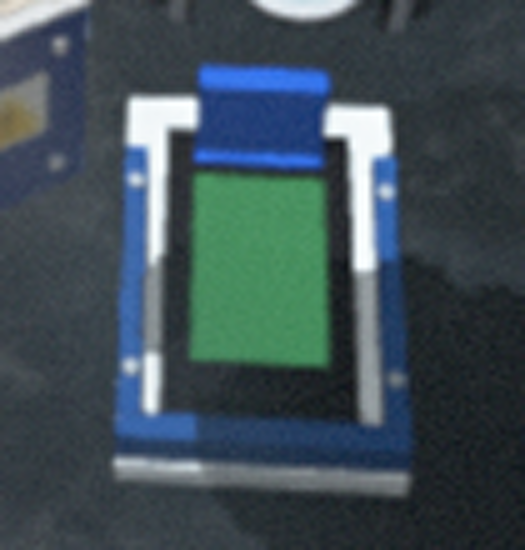

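Run:
```python
from h import *
w=load("pics/wrist21.npz")
cv2.imwrite('pics/e21.png',cv2.resize(w.f[0:90,205:425],None,fx=3.6,fy=6,interpolation=cv2.INTER_CUBIC)[:,:,::-1])
C=w.cloud()
for u in (265,290,345,368): print(u,[(v,C[v,u].round(4).tolist()) for v in (17,19,21,23,25,28)])
```

```text
265 [(17, [0.4101, 0.4498, 0.0247]), (19, [0.41, 0.449, 0.0247]), (21, [0.409, 0.4459, 0.0177]), (23, [0.4087, 0.4445, 0.0161]), (25, [0.4088, 0.444, 0.0174]), (28, [0.4086, 0.4427, 0.0176])]
290 [(17, [0.4215, 0.4497, 0.0257]), (19, [0.4213, 0.4482, 0.0238]), (21, [0.4208, 0.445, 0.0165]), (23, [0.4208, 0.4446, 0.0181]), (25, [0.4207, 0.4436, 0.0177]), (28, [0.4206, 0.4422, 0.0175])]
345 [(17, [0.4464, 0.4486, 0.0259]), (19, [0.4465, 0.4473, 0.0245]), (21, [0.4469, 0.4443, 0.0181]), (23, [0.4469, 0.4433, 0.0176]), (25, [0.4469, 0.4423, 0.0173]), (28, [0.4469, 0.4411, 0.0178])]
368 [(17, [0.457, 0.4477, 0.0246]), (19, [0.457, 0.447, 0.0248]), (21, [0.4578, 0.4436, 0.0173]), (23, [0.4578, 0.443, 0.0183]), (25, [0.4579, 0.442, 0.0179]), (28, [0.4579, 0.4407, 0.018])]
```

View pics/e21.png

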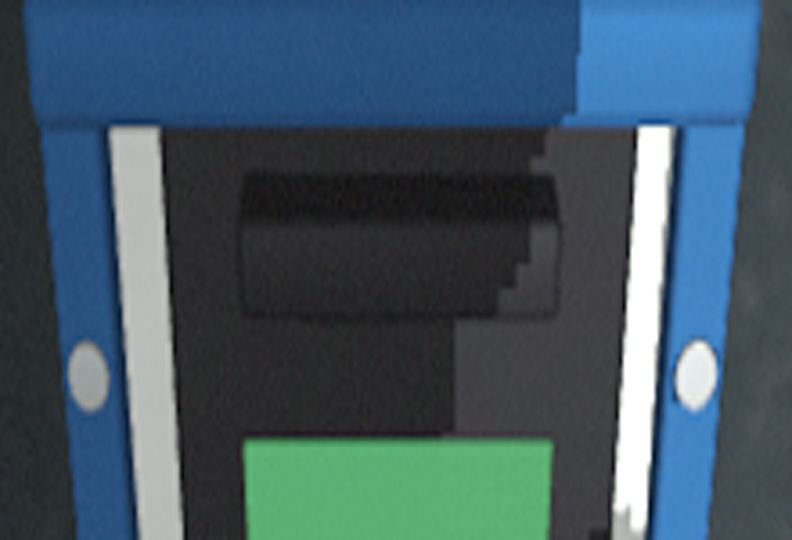

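Run:
```python
from h import *
rel([.44,.30,.30],4,0)
```

```text
turn [28.96  1.45 -6.31] shift [ 15.3 151.9 -97.5] rows>= 4.3 clock 17.88
```

Emit:
{"op": "servo_tool", "data": {
  "moves": [
    [0, 0, 0, 0, 10, -35, 56],
    [7, 0, -1, 4, 40, -65, 56],
    [14, 0.5, -3, 8, 75, -90, 56],
    [21, 1, -5, 12, 110, -97, 40],
    [28, 1.4, -6, 15, 150, -97, 40]
  ]
}}

```text
clock: 18.3
eef_pos: [0.4392, 0.3073, 0.2941]
orientation: [0.999, 0.03, -0.001, 0.029]
contact_force: [3.3, -0.3, 0.6]
grip_width: 0.04
```

Run:
```python
from h import *
rel([.6385,.0675,.30],14.1,0)
```

```text
turn [  3.27   0.49 -10.69] shift [184.7 251.1   8. ] rows>= 7.5 clock 18.3
```

Emit:
{"op": "servo_tool", "data": {
  "moves": [
    [3, 0.5, -2, 25, 34, -3, 40],
    [3.3, 0.5, -4, 50, 68, -3, 40],
    [3.3, 0.5, -6, 75, 102, -3, 40],
    [3.3, 0.5, -8, 100, 136, -3, 40],
    [3.3, 0.5, -10.7, 125, 170, -2, 40]
  ]
}}

```text
clock: 18.72
eef_pos: [0.5724, 0.1449, 0.3043]
orientation: [0.993, 0.121, -0.002, 0.002]
contact_force: [0.1, 0.7, 0.4]
grip_width: 0.04
```

Run:
```python
from h import *
w,s,t=grab(22,("wrist","side","top"))
cv2.imwrite('pics/c22.png',cv2.resize(t.f[245:325,175:285],None,fx=7,fy=7,interpolation=cv2.INTER_CUBIC)[:,:,::-1])
rel([.6385,.0675,.30],14.1,0)
P=lambda u,v,h:t.plane(175+u/7-.43,245+v/7-.43,h).round(4)
C=t.cloud(); print([C[v,u].round(3) for v,u in [(285,196),(285,198),(285,200),(285,202),(285,205)]])
```

```text
turn [ 0.27  0.29 -0.54] shift [46.2 89.1  3.9] rows>= 2.4 clock 18.87
[array([0.424, 0.45 , 0.022]), array([0.424, 0.446, 0.023]), array([0.424, 0.441, 0.026]), array([0.424, 0.437, 0.023]), array([0.424, 0.432, 0.017])]
```

View pics/c22.png

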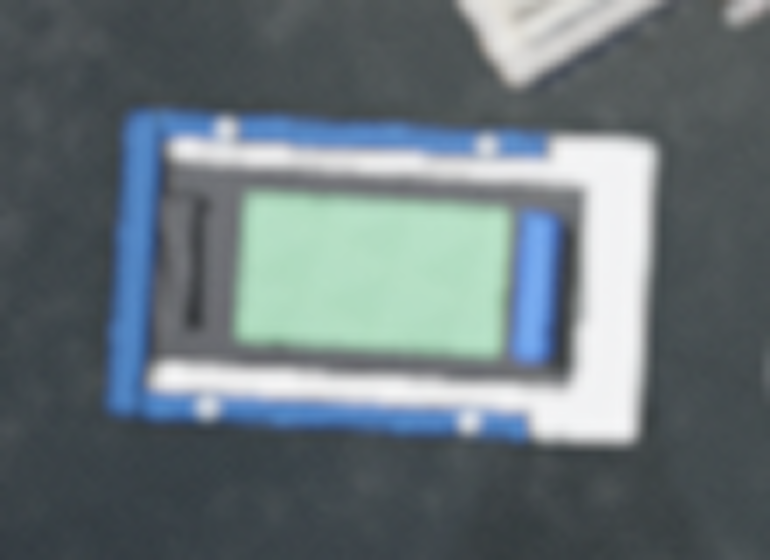

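View pics/wrist22.png

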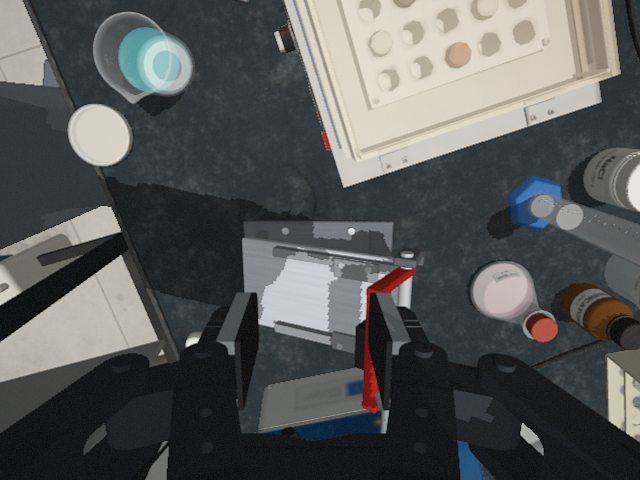

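Emit:
{"op": "servo_tool", "data": {
  "moves": [
    [0, 0, 0, 23, 45, 3, 40],
    [0.3, 0.3, 0, 46, 89, 4, 40],
    [0.3, 0.3, 0, 46, 89, 4, 40],
    [0.3, 0.3, 0, 46, 89, 4, 40]
  ]
}}

```text
clock: 19.2
eef_pos: [0.6386, 0.0682, 0.2992]
orientation: [0.993, 0.119, -0.0, -0.0]
contact_force: [-0.1, 0.3, 0.1]
grip_width: 0.0401
```

Run:
```python
from h import *
w,s=grab(23,("wrist","side"))
cv2.imwrite('pics/c23.png',cv2.resize(s.f[100:260,200:380],None,fx=4,fy=3.7,interpolation=cv2.INTER_CUBIC)[:,:,::-1])
rel([.6395,.0675,.2185],14.1,0)
print(__import__('plant').state()['joints'].round(2))
```

```text
turn [-0.13 -0.01 -0.26] shift [ 1.   5.  81.3] rows>= 2.0 clock 19.3
[-0.38  0.83  0.59  1.09 -0.44  1.34  0.39]
```

View pics/wrist23.png

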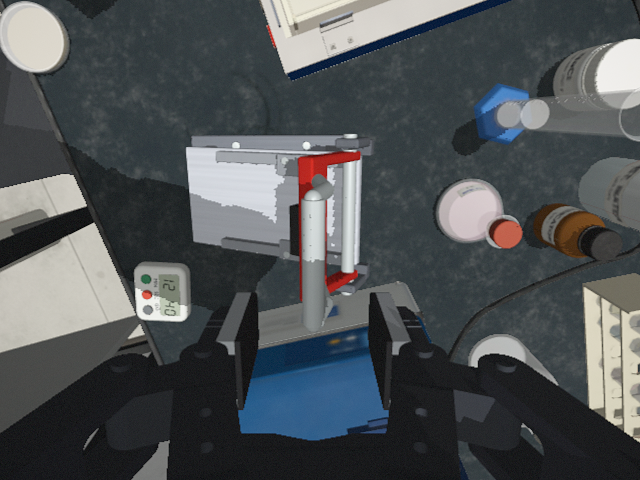

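View pics/c23.png

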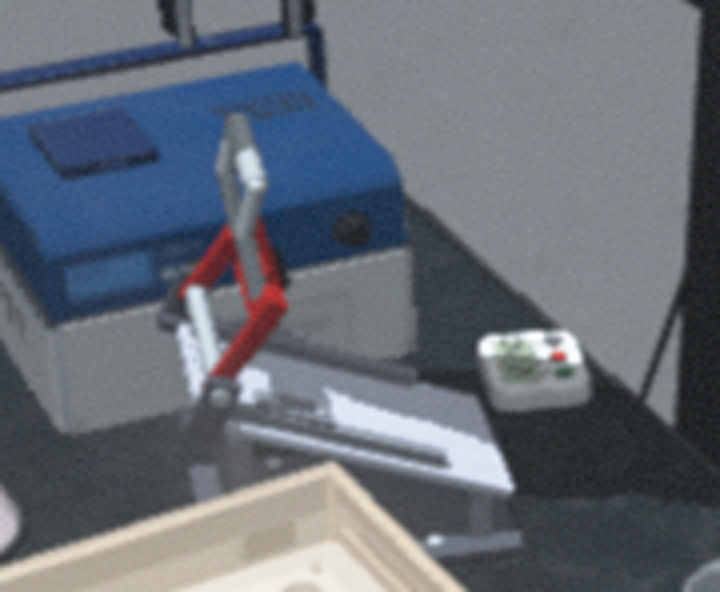

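Emit:
{"op": "servo_tool", "data": {
  "moves": [
    [0, 0, 0, 0, 0, 20, 40],
    [0, 0, 0, 0, 0, 50, 40],
    [0, 0, 0, 1, 0, 70, 40],
    [0, 0, 0, 1, 0, 80, 40],
    [0, 0, 0, 1, 0, 80, 40]
  ]
}}

```text
clock: 19.72
eef_pos: [0.6377, 0.0734, 0.2189]
orientation: [0.993, 0.121, -0.001, -0.001]
contact_force: [0.8, 0.3, 0.9]
grip_width: 0.0399
```

Run:
```python
from h import *
print(__import__('plant').state()['eef_pos'])
rel([.6395,.0675,.2185],14.1,0)
```

```text
[0.63771473 0.0734219  0.21888133]
turn [-0.15  0.08 -0.16] shift [0.3 6.2 0.4] rows>= 0.1 clock 19.72
```

Emit:
{"op": "servo_tool", "data": {
  "moves": [
    [0, 0, 0, 0, 5, 0, 40],
    [0, 0, 0, 0, 5, 0, 5],
    [0, 0, 0, 0, 5, 0, 5],
    [0, 0, 0, 0, 5, 0, 5],
    [0, 0, 0, 0, 5, 0, 5]
  ],
  "force": 30
}}

```text
clock: 20.13
eef_pos: [0.6403, 0.0668, 0.2216]
orientation: [0.993, 0.121, 0.001, -0.001]
contact_force: [-1.8, -0.2, 8.2]
grip_width: 0.0109
```

Emit:
{"op": "servo_tool", "data": {
  "moves": [
    [0, 0, 0, -5.3, 0, 1.5, 5],
    [0, 0, 0, -10.7, 0, 3.3, 5],
    [0, 0, 0, -19, 0, 6.7, 5],
    [0, 0, 0, -27.6, 0, 11.1, 5],
    [0, 0, 0, -35.4, 0, 16.1, 5]
  ]
}}

```text
clock: 20.55
eef_pos: [0.6061, 0.0585, 0.2054]
orientation: [0.993, 0.121, 0.002, -0.001]
contact_force: [6.4, -0.5, -1.0]
grip_width: 0.0109
```

Emit:
{"op": "servo_tool", "data": {
  "moves": [
    [0, 0, 0, -7.5, 0, 5.7, 5],
    [0, 0, 0, -14.4, 0, 12, 5],
    [0, 0, 0, -20.7, 0, 18.9, 5],
    [0, 0, 0, -26.4, 0, 26.3, 5],
    [0, 0, 0, -31.4, 0, 34.2, 5]
  ]
}}

```text
clock: 20.97
eef_pos: [0.5756, 0.0511, 0.1709]
orientation: [0.993, 0.121, 0.002, -0.001]
contact_force: [2.0, 1.0, 5.2]
grip_width: 0.0105
```

Run:
```python
from h import *
s=__import__('plant').state();print(s['eef_pos'],s['contact_force'],s['joints'].round(2))
```

```text
[0.57558323 0.05106395 0.17086138] [1.98140834 1.0132624  5.1800762 ] [-0.39  0.84  0.52  1.57 -0.51  0.87  0.56]
```

Emit:
{"op": "servo_tool", "data": {
  "moves": [
    [0, 0, 0, -4.3, 0, 8.3, 5],
    [0, 0, 0, -7.8, 0, 16.9, 5],
    [0, 0, 0, -10.7, 0, 25.8, 5],
    [0, 0, 0, -12.7, 0, 34.9, 5],
    [0, 0, 0, -13.9, 0, 44.2, 5]
  ]
}}

```text
clock: 21.38
eef_pos: [0.5612, 0.0475, 0.1261]
orientation: [0.993, 0.12, 0.0, -0.001]
contact_force: [-6.5, -3.3, 5.1]
grip_width: 0.0108
```

Emit:
{"op": "servo_tool", "data": {
  "moves": [
    [0, 0, 0, -0.3, 0, 5, 5],
    [0, 0, 0, -0.4, 0, 9.3, 5],
    [0, 0, 0, -0.4, 0, 12.5, 5],
    [0, 0, 0, -0.3, 0, 15.8, 5],
    [0, 0, 0, -0.3, 0, 15.8, 5]
  ]
}}

```text
clock: 21.8
eef_pos: [0.5604, 0.0474, 0.1098]
orientation: [0.993, 0.12, -0.001, -0.001]
contact_force: [-9.0, -4.2, -1.1]
grip_width: 0.0112
```

Run:
```python
from h import *
s=__import__('plant').state();print(s['eef_pos'],s['contact_force'],s['joints'].round(2))
```

```text
[0.56037864 0.04735435 0.10978561] [-9.02398939 -4.19222101 -1.08569824] [-0.36  0.91  0.45  1.67 -0.57  0.7   0.63]
```

Emit:
{"op": "servo_tool", "data": {
  "moves": [
    [0, 0, 0, -1, 0, 1.5, 5],
    [0, 0, 0, -1, 0, 3, 5],
    [0, 0, 0, -1, 0, 3, 5]
  ]
}}

```text
clock: 22.05
eef_pos: [0.5605, 0.0473, 0.1073]
orientation: [0.993, 0.12, 0.001, -0.001]
contact_force: [-4.0, -3.2, 0.8]
grip_width: 0.0105
```

Emit:
{"op": "servo_tool", "data": {
  "moves": [
    [0, 0, 0, 0, 0, 1.5, 5],
    [0, 0, 0, 0, 0, 3, 5],
    [0, 0, 0, 0, 0, 3, 5]
  ]
}}

```text
clock: 22.3
eef_pos: [0.5606, 0.0474, 0.1044]
orientation: [0.993, 0.121, 0.001, -0.001]
contact_force: [-4.7, -2.4, 4.8]
grip_width: 0.0107
```

Emit:
{"op": "servo_tool", "data": {
  "moves": [
    [0, 0, 0, 0, 0, 1.5, 5],
    [0, 0, 0, 0, 0, 2, 5],
    [0, 0, 0, 0, 0, 2, 5]
  ]
}}

```text
clock: 22.55
eef_pos: [0.5607, 0.0473, 0.1036]
orientation: [0.993, 0.12, 0.001, -0.001]
contact_force: [-10.6, -3.3, 29.6]
grip_width: 0.0109
```

Emit:
{"op": "servo_tool", "data": {
  "moves": [
    [0, 0, 0, 0, 0, -1.5, 5],
    [0, 0, 0, 0, 0, -1.5, 40],
    [0, 0, 0, 0, 0, -1.5, 40],
    [0, 0, 0, 0, 0, -1.5, 40],
    [0, 0, 0, 0, 0, -1.5, 40]
  ]
}}

```text
clock: 22.97
eef_pos: [0.5607, 0.0478, 0.1034]
orientation: [0.993, 0.121, 0.001, -0.001]
contact_force: [0.2, -0.1, 0.4]
grip_width: 0.04
```

Emit:
{"op": "servo_tool", "data": {
  "moves": [
    [0, 0, 0, 0, 0, -15, 40],
    [0, 0, 0, 0, 0, -45, 40],
    [0, 0, 0, 0, 0, -80, 40],
    [0, 0, 0, 0, -20, -120, 40],
    [0, 0, 0, -10, -50, -150, 40]
  ]
}}

```text
clock: 23.38
eef_pos: [0.5415, 0.0891, 0.2527]
orientation: [0.993, 0.119, 0.002, -0.0]
contact_force: [0.8, 0.6, 0.3]
grip_width: 0.0398
```

Run:
```python
from h import *
w,s,t=grab(24,("wrist","side","top"))
st=__import__('plant').state();print(st['eef_pos'],st['contact_force'],st['clock'])
C=w.cloud(); 
cv2.imwrite('pics/c24.png',cv2.resize(s.f[160:260,225:355],None,fx=6,fy=6,interpolation=cv2.INTER_CUBIC)[:,:,::-1])
```

```text
[0.54052521 0.09251594 0.25181858] [ 0.95654928 -0.90306155 -0.86488018] 23.5333
```

View pics/wrist24.png

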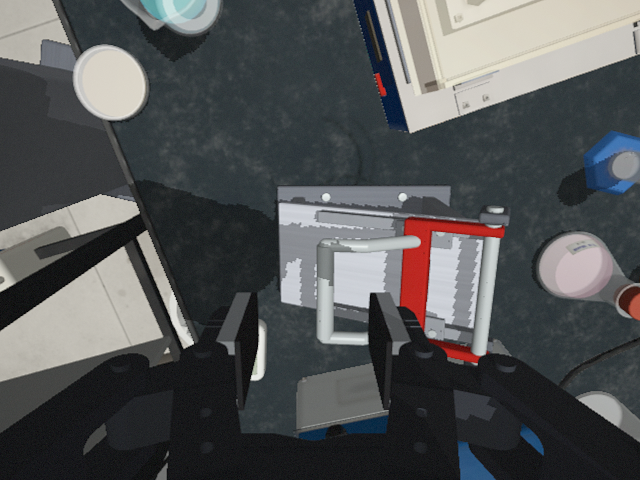

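View pics/c24.png

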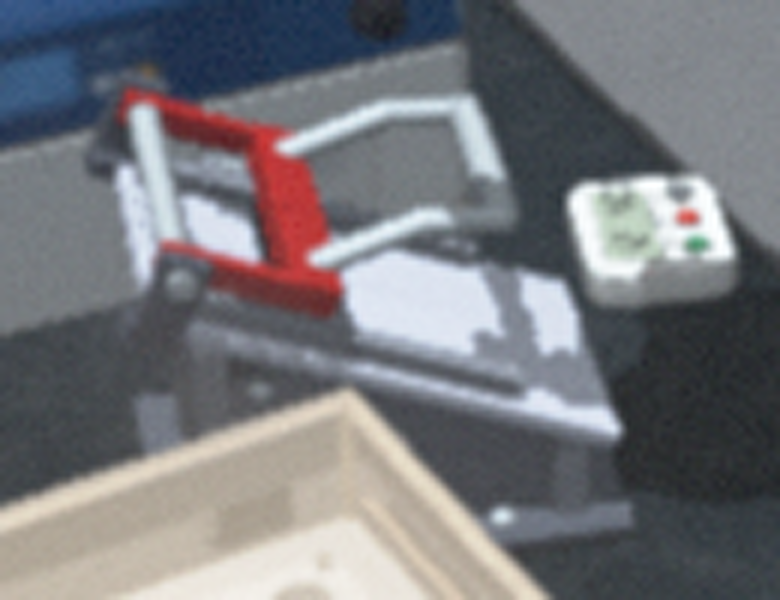

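View pics/top24.png

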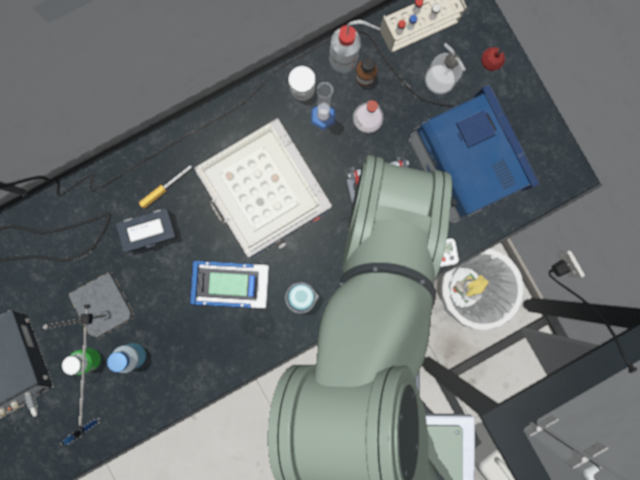

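Run:
```python
from h import *
t=load("pics/top24.npz"); g=t.f.astype(float)
def edges(v,ch):
    r=g[v-1:v+2,185:275,ch].mean(0); d=np.diff(r); return r,d
for v in (276,281,286,291,295):
    r,d=edges(v,0)
    # near edge: dark->white rise ; free end: white->dark fall
    i=np.argmax(d[60:])+60; j=np.argmin(d[70:])+70
    sub=lambda k,s:k+.5+ .5*(abs(d[k+1])-abs(d[k-1]))/(2*abs(d[k])-abs(d[k+1])-abs(d[k-1])+1e-9)
    a=185+sub(i,1);b=185+sub(j,1)
    A=t.plane(a,v,.016);B=t.plane(b,v,.010); print(v,a.round(2),b.round(2),"y near",A[1].round(4),"free",B[1].round(4),"diff mm",((A-B)[1]*1000).round(1), )
```

```text
276 257.74 267.61 y near 0.3189 free 0.298 diff mm 20.9
281 257.43 267.49 y near 0.3193 free 0.298 diff mm 21.3
286 257.4 267.04 y near 0.3191 free 0.2987 diff mm 20.3
291 256.6 266.66 y near 0.3206 free 0.2993 diff mm 21.2
295 256.41 266.55 y near 0.3207 free 0.2993 diff mm 21.4
```

```bash
python3 -c "
from plant import job,state
print(state()['dq'].round(3)); print(job.sign_off())"
```

```text
[ 0.053  0.053 -0.003  0.025 -0.005 -0.03   0.027]
the job is handed in; nothing more can be done
None
```

The job is handed in at about 23.5 s of the 72 s allowed, with every step done in the order asked. No verdict was reported.

**What I did**
- I swung the clamp bar back until it met its stop.
- I slid the plate about 60 mm down the slope by its blue tab, lifted it clear and laid it between the blue rails.
- I pushed it against the end stop until it stalled, with about 24 N on the tool, and let go.
- I pressed the empty bar down to its closed stop, at about 30 N, and withdrew.

**Change of grip:** I held the tab across its 44 mm width with a vertical tool. Leaning the tool 25° to grip its 10 mm thickness ran joint 6 to its limit.

**Last checks**
- **Plate home:** the top camera puts its near edge 20.3–21.4 mm from the stage's free end; fully home is 20 mm. No gap shows at the stop.
- **Plate flat:** depth readings along its centre line are level, about 17–18 mm above the bench.
- **Clamp bar:** the pictures show it closed and left there after release.
- **Timer:** it is in the same place in the side view before and after.
- **Beaker and petri dish:** both are still standing; I did not measure either against its starting position.

**Checks that disagreed:** a plane fit to the wrist-camera depth gave a plate tilt of 1–3° on the stage. I judged that to be bias in the fit, because the centre-line and stage-surface readings were flat. The highest tool force I saw was about 70 N, in the middle of the opening swing.

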